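# Put the washed coffee filter back together on its cup

### The arm

A 6-joint arm with a two-finger parallel gripper is mounted at the origin on the work surface. World frame = base frame: x ahead of the robot, y to its left, z up, the work surface at z = 0. Lengths are in m, angles in degrees, forces in N, time in s.
With the tool pointing down it reaches from about 0.35 to 0.775 m from the base axis. Payload 5.5 kg.
Tool frame: the origin (TCP) lies midway between the tips of the shut fingers; the grasp point (between the pads) lies behind it (robot.grip_point_offset is the z of the grasp point in the tool frame, in m); z points along the fingers, y is the direction in which the jaws open and shut (so a half turn about z gives the same grasp; the last joint's range is limited). The gripper opens to 85 mm and grips with 20 to 120 N. Pads are 22 mm wide; open, the fingers measure 114 mm over their backs; the gripper's body (76 mm by 85 mm) begins 54 mm behind the grasp point. The pads swing forward as they close: fully open they stand 13 mm farther back than shut.
Start: joints at [61.96, 17.945, 2.641, 74.691, 0, 82.002], TCP at [0.197, 0.54, 0.231] pointing down, gripper open.
Joint ranges: [-158.12, 158.12], [-49.38, 96.58], [-58.88, 72.47], [-126.05, 133.96], [-84.25, 85.87], [-180, 180]. Speed limits (degrees/s): [147.25, 147.25, 180, 180, 180, 180].

### API

Orientations are given as [roll, pitch, yaw] about the fixed x, y, z axes, in that order (R = Rz(yaw) Ry(pitch) Rx(roll)).
In Python, from cell import robot gives the robot as it stands.
- The arm moves only by the shell command python3 -m crank 'ROWS' [OPENING]. ROWS is JSON, a list of rows, each an object of numbers: "x", "y", "z": the shift along the world's x, y, z in mm; "rx", "ry", "rz": the turn, a rotation vector about the world's x, y, z in degrees. In form: [{"x": .., "y": .., "z": .., "rx": .., "ry": .., "rz": ..}, ...]. A call has 1 to 5 rows; each row is the pose to reach, as a shift and turn from the pose measured when the call began; what a row does not reach only later rows make up. A row lasts 1/10 s, in which the tool goes at most 50 mm and 8.59 degrees, less where a joint would pass 70% of its speed; a pose out of reach is approached as far as the arm can. A call with a gripper value outside its range is refused whole. OPENING is the opening, from 0 (shut) to 1 (fully open), set as the call begins (- or left out, the last holds). The fingers move at their own pace and stop on an object; the grip force is fixed at half the most. Time passes only in rows, so rows that repeat a pose let the fingers close. It gives the time, the measured TCP pose, the force and the opening at its end, in the units of the state.
- robot.observe(): the state, without advancing time (a new reading comes with each control period).
- robot.get_image(name): name is "scene" or "top" or "wrist"; returns (picture, depth): 384x512x3 uint8, red, green, blue; 384x512 float32, m along the optical axis (not along the pixel's ray), 0 where there is no reading.
- robot.camera_model(name): a dict with "fx", "fy", "cx", "cy" (pixels), "dist_coeffs" ([k1, k2, p1, p2, k3] as OpenCV has them; the pictures are not rectified), "xyz" and "attitude" of the camera in the world. Camera axes: x right, y down, z forward; pixel columns grow to the right and rows downward; lengths in m; the calibration is good to about 2 mm. A picture is of the moment at which its call begins: read the wrist's pose just before it. camera_model takes no time and is no camera call; for the wrist camera it gives the pose at the moment of the call.
- robot.sign_off(): hands the job in, once; it reports no verdict.
Trained networks look in the newest picture that a camera, given by its name, has taken for a name from the list of things; names that differ only in an ending like _2 or _b are one class to them, and where a whole thing is asked for, a point or a joint stands for the part that bears it (a point fixed in the world has none). Each returns a list of dicts, best first, with "score" (0 to 1); they miss things now and then, are a little off and sometimes report something else, mostly with a low value. They report only what shows in the picture. A call takes as long as a camera call.
- robot.look_for(camera, label): "point" ([column, row] as shares, 0 to 1, of the picture: columns of its width, rows of its height, amid what is visible of it).
- robot.mark_of(camera, label): "point" ([column, row] as shares, 0 to 1, of the picture: columns of its width, rows of its height: a listed point, or the origin of a listed thing).
The state is a dict: "clock": time; "q": joint angles; "qd": joint speeds; "tau": joint torques, N m; "position": TCP position; "eef_rot": TCP orientation; "force": force on the tool from outside, world axes, zero at the start; "moment": the same for the moment, N m; "finger_gap": finger opening in m.
Only numpy, scipy, OpenCV 4.12 (cv2) and the standard library are available. Lean on these libraries where they do the work, as an engineer would, in place of code of your own. Each camera call takes 0.05 s, during which the arm holds its last target. There are 200 camera calls.

### The job

Put the washed drip coffee filter together on the red plate, working from the bottom up, one piece after another: stand the cup in the middle of the plate, then the filter saucer on the cup, the chamber inside the saucer's collar, the press in the chamber with its knob up, and last the lid over the chamber. Every piece must sit fully down, upright and let go before the next; set the pieces down rather than dropping them. Leave the plate where it lies, and do not disturb the brush or the chopstick rest.

Things in the scene. Friction and masses are not known exactly. Their poses are not given: they have to be found in the camera images.
- plate: red plastic side plate, loose, face up: 150 mm across the rim, 14 mm high, flat inner floor about 100 mm across and 5 mm above its underside. Origin: underside centre; round about z (up).
- cup: white ceramic cup without handle, straight-sided: 64 mm outside diameter, 75 mm high, wall 4 mm (mouth 56 mm), 0.22 kg. Mouth up. Seated: underside 5 mm above the plate's. Origin: underside centre; round about z (up).
- saucer: brass-coloured filter saucer: foot boss 42 mm across, 7 mm high; flange 88 mm across, 4 mm thick (z 7 to 11); on it a thin upright collar, 64 mm outside, 59 inside, z 11 to 25, to grip across with the tips just above the flange. Seated: boss in the cup's mouth (7 mm play all round), flange on the rim, underside 68 mm above the cup's. Origin: underside centre; round about z (up).
- chamber: brass-coloured open can: 48 mm outside diameter, 48 mm high, wall 2.5 mm (inside 43 mm), floor 4 mm thick. Open end up. Seated: on the saucer's flange inside the collar (5.5 mm play all round), underside 11 mm above the saucer's. Origin: underside centre; round about z (up).
- press: brass-coloured press: disc 32 mm across, 6 mm thick; thin stem; black knob 12 mm in diameter, z 42 to 60 (its top). Stands knob up. Seated: disc on the chamber's floor (5.5 mm play all round), underside 4 mm above the chamber's, the knob's top 16 mm above the rim. Origin: underside centre; round about z (up).
- lid: brass-coloured deep lid, open side down: 64 mm in diameter, 31 mm high, plus a black knob 14 mm in diameter, z 31 to 45. Inside: skirt 59 mm wide, 8 mm deep, then a step round a recess (38 mm wide, 20 deep) that clears the press knob. Seated: step on the chamber's rim, 5.5 mm play, underside 40 mm above the chamber's. Origin: underside centre; round about z (up).
- brush: bystander: dish brush lying flat on the robot's right, about 190 mm long along its own x, 24 mm high: white handle on the -x side, grey silicone head 70 x 45 mm centred 50 mm along +x from the origin, which lies at the height of the underside.
- rest: bystander: small wooden chopstick rest on the robot's left, 70 x 22 mm and 16 mm high at its raised ends. Origin: centre of the underside, x along its length.

How it is judged:
By the outcome, as a careful person would: the job done as asked, in the order asked, and still so for the second after the job is handed in, with the robot touching nothing.
It also fails if it takes over 144 s, if anything falls off the work surface, if the arm or the gripper's body presses on something with over 40 N, if the wrist force passes 120 N, or if a joint passes its speed limit or range.

## Working session

There is one attempt and no reset: what is moved stays moved. The work goes in short steps, Python scripts to look and compute and a shell command to move; the robot and the scene stay as the last step left them, time stands still between calls to the robot, and variables do not carry over. Pictures are saved under pics/ and viewed, about 12 in all and at most 16, crops included, and the job is handed in when it is done.

```bash
ls; mkdir -p pics
cat > h.py <<'E'
import numpy as np, cv2
from scipy.spatial.transform import Rotation as R
from cell import robot
def cam(n):
    m=robot.camera_model(n); K=np.array([[m['fx'],0,m['cx']],[0,m['fy'],m['cy']],[0,0,1]])
    return K,np.array(m['dist_coeffs'],float),np.array(m['xyz']),R.from_euler('xyz',m['attitude'],degrees=True).as_matrix()
def rays(c,uv):
    K,d,t,Rm=c; p=cv2.undistortPoints(np.array(uv,float).reshape(-1,1,2),K,d).reshape(-1,2)
    return np.c_[p,np.ones(len(p))]@Rm.T
def at_z(c,uv,z):
    r=rays(c,uv); return c[2]+r*((z-c[2][2])/r[:,2])[:,None]
def cloud(c,depth):
    v,u=np.mgrid[0:384,0:512]; r=rays(c,np.c_[u.ravel(),v.ravel()])
    P=c[2]+r*depth.reshape(-1,1); P[depth.ravel()==0]=np.nan
    return P.reshape(384,512,3)
def save(n,im): cv2.imwrite('pics/'+n+'.png',im[...,::-1])
E
python3 - <<'E'
from h import *
print(robot.grip_point_offset, robot.observe())
ims=[]
for n in ('scene','top'):
    c=cam(n); print(n,robot.camera_model(n)); im,d=robot.get_image(n); np.savez('pics/'+n,im=im,d=d); P=cloud(c,d)
    for l in 'plate cup saucer chamber press lid brush rest'.split():
        r=robot.mark_of(n,l)[:2]
        for k in r:
            uv=np.array(k['point'])*[512,384]; i=np.clip(uv.astype(int),0,[511,383])
            print(n,l,round(k['score'],2),uv.round(),P[i[1],i[0]].round(3), at_z(c,[uv],0)[0].round(3))
    save(n+'0',im)
E
```

```text
pics
-0.0187 {'clock': 0.0, 'q': array([6.19593761e+01, 1.79910791e+01, 2.57722457e+00, 7.46906063e+01,
       1.79314485e-03, 8.20007715e+01]), 'qd': array([ 0.0771523 , -0.05242106, -0.06654215,  0.13030002, -0.09220102,
        0.0095182 ]), 'tau': array([-2.00117873e-03, -4.80627823e+01,  2.98530936e+01,  1.92700460e-02,
       -2.22092904e-04, -5.35352200e-06]), 'position': array([0.19681812, 0.5397262 , 0.23040792]), 'eef_rot': array([-1.79896805e+02, -1.63124285e-02,  1.59958588e+02]), 'force': array([ 0.35642616, -0.79068348,  0.18010379]), 'moment': array([-0.00701743,  0.01662232,  0.04654817]), 'finger_gap': 0.08552234814574301}
scene {'fx': 349.4601320110219, 'fy': 349.4601320110219, 'cx': 254.66113204857956, 'cy': 192.60257232613577, 'dist_coeffs': array([-0.00848907,  0.        ,  0.        ,  0.        ,  0.        ]), 'xyz': array([1.32058245, 0.03395784, 0.53701296]), 'attitude': array([-122.41980555,    0.25635261,   92.89279175])}
scene plate 0.55 [251. 232.] [ 0.657 -0.011  0.004] [ 0.654 -0.01   0.   ]
scene cup 0.89 [169. 225.] [ 0.665 -0.208  0.022] [ 0.638 -0.
[... 691 characters left out ...]
, 'attitude': array([-177.48562036,   -0.3249727 ,  -89.83095342])}
top plate 0.74 [264. 145.] [ 0.658 -0.012  0.006] [ 0.658 -0.015  0.   ]
top cup 0.63 [342. 149.] [ 0.649 -0.228  0.005] [ 0.647 -0.229  0.   ]
top saucer 0.87 [176. 218.] [0.457 0.224 0.01 ] [0.456 0.225 0.   ]
top chamber 0.64 [353. 213.] [ 0.472 -0.256  0.006] [ 0.471 -0.259  0.   ]
top chamber 0.31 [339. 149.] [ 0.646 -0.22   0.004] [ 0.646 -0.222  0.   ]
top press 0.45 [178. 142.] [0.655 0.209 0.055] [0.664 0.219 0.   ]
top lid 0.89 [255. 221.] [0.454 0.011 0.047] [0.45  0.009 0.   ]
top brush 0.93 [419. 191.] [ 0.534 -0.434  0.014] [ 0.533 -0.44   0.   ]
top rest 0.56 [107. 205.] [0.494 0.41  0.005] [0.491 0.411 0.   ]
```

View pics/top0.png

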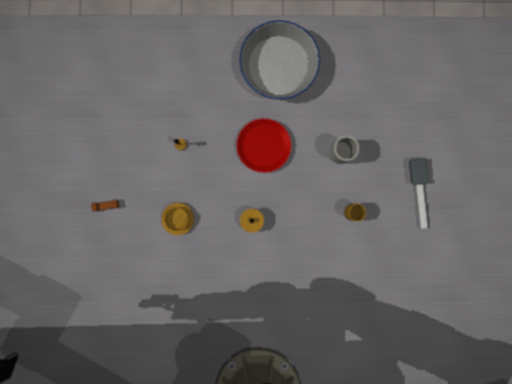

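View pics/scene0.png

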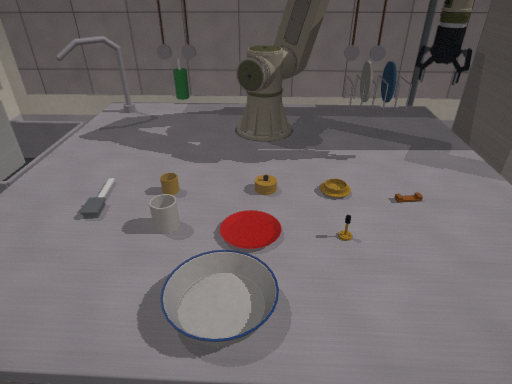

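```bash
cat >> h.py <<'E'
from scipy.optimize import least_squares
def band(P,cx,cy,rad,z0,z1):
    Q=P.reshape(-1,3); Q=Q[np.isfinite(Q[:,0])]
    return Q[(np.hypot(Q[:,0]-cx,Q[:,1]-cy)<rad)&(Q[:,2]>z0)&(Q[:,2]<z1)]
def disc(Q,r):  # best centre of annulus/disc via enclosing circle, extents and mean
    if len(Q)<5: return None
    c,rr=cv2.minEnclosingCircle(Q[:,:2].astype(np.float32)); 
    return len(Q),np.round(c,4),round(rr,4),Q.mean(0).round(4),np.percentile(Q[:,2],[5,50,95]).round(4)
E
python3 - <<'E'
from h import *
S=dict(plate=(.658,-.012,.09,.010,.02),cup=(.648,-.228,.06,.066,.085),saucer=(.457,.224,.06,.020,.03),flange=(.457,.224,.06,.007,.016),chamber=(.471,-.258,.05,.04,.055),press=(.66,.218,.03,.053,.066),disc=(.66,.218,.03,.003,.01),lid=(.452,.011,.05,.026,.036),lidknob=(.452,.011,.05,.04,.05))
for n in ('top','scene'):
    z=np.load(f'pics/{n}.npz'); P=cloud(cam(n),z['d'])
    for k,a in S.items(): print(n,k,disc(band(P,*a),0))
E
```

```text
top plate (472, array([ 0.6538, -0.0144]), 0.0745, array([ 0.6563, -0.0147,  0.0127]), array([0.0103, 0.0126, 0.0156]))
top cup (140, array([ 0.6376, -0.2219]), 0.0322, array([ 0.6384, -0.224 ,  0.0732]), array([0.0675, 0.0736, 0.077 ]))
top saucer (85, array([0.454 , 0.2169]), 0.0321, array([0.4535, 0.2169, 0.0239]), array([0.0207, 0.0239, 0.0266]))
top flange (714, array([0.4544, 0.2168]), 0.044, array([0.4542, 0.2163, 0.0108]), array([0.0081, 0.0107, 0.0139]))
top chamber (79, array([ 0.4739, -0.2541]), 0.024, array([ 0.4738, -0.2535,  0.0466]), array([0.0417, 0.0469, 0.0499]))
top press (19, array([0.6571, 0.2135]), 0.006, array([0.6572, 0.2127, 0.0588]), array([0.0567, 0.0592, 0.0608]))
top disc (96, array([0.6595, 0.2184]), 0.0291, array([0.6567, 0.2133, 0.0056]), array([0.0033, 0.0058, 0.0086]))
top lid (434, array([0.4516, 0.0175]), 0.0317, array([0.4516, 0.0173, 0.0308]), array([0.0281, 0.0308, 0.0336]))
top lidknob (21, array([0.4509, 0.0163]), 0.006, array([0.4518, 0.0169, 0.0446]), array([0.0421, 0.0449, 0.0481]))
scene plate (398, array([ 0.6551, -0.0133]), 0.0763, array
[... 304 characters left out ...]
ne flange (305, array([0.4589, 0.2176]), 0.0441, array([0.4639, 0.2168, 0.0112]), array([0.0087, 0.0109, 0.0147]))
scene chamber (97, array([ 0.476 , -0.2558]), 0.0256, array([ 0.4776, -0.2557,  0.0448]), array([0.0405, 0.0448, 0.0484]))
scene press (22, array([0.6641, 0.2138]), 0.005, array([0.6625, 0.2136, 0.0582]), array([0.0543, 0.059 , 0.0606]))
scene disc (92, array([0.6597, 0.2134]), 0.0174, array([0.6621, 0.2135, 0.0057]), array([0.0035, 0.0059, 0.0073]))
scene lid (200, array([0.4544, 0.0186]), 0.0336, array([0.4601, 0.0188, 0.0306]), array([0.0277, 0.0308, 0.0329]))
scene lidknob (14, array([0.4553, 0.0183]), 0.0067, array([0.4568, 0.0185, 0.0439]), array([0.0416, 0.0442, 0.0458]))
```

The top view has the plate at (264,145), cup (345,149), saucer (177,219), chamber (355,212), press knob (178,142) and lid (252,220). The scene view matches, and nothing touches anything else. There is also a basin beyond the plate. Depth circle fits from the two cameras agree to about 3 mm, and the heights and sizes match the text. Next I'll move over the cup.

```bash
for i in 1 2 3; do python3 -m crank '[{"x":22,"y":-38},{"x":44,"y":-76},{"x":66,"y":-114},{"x":88,"y":-152},{"x":110,"y":-190}]' 1; done
python3 -m crank '[{"x":25,"y":-38},{"x":50,"y":-76},{"x":75,"y":-114},{"x":100,"y":-152},{"x":112,"y":-190}]'; python3 -m crank '[{},{},{}]'
cat >> h.py <<'E'
S=dict(plate=(.656,-.014,.09,.010,.02),cup=(.640,-.223,.06,.066,.085),saucer=(.456,.217,.06,.020,.03),flange=(.456,.217,.06,.007,.016),chamber=(.475,-.255,.05,.04,.055),press=(.66,.213,.03,.053,.066),disc=(.66,.213,.03,.003,.01),lid=(.453,.018,.05,.026,.036),lidknob=(.453,.018,.05,.04,.05))
def look(n,keys,name=None):
    c=cam(n); im,d=robot.get_image(n); P=cloud(c,d)
    if name: save(name,im)
    for k in keys: print(n,k,disc(band(P,*S[k]),0))
    return im,d,P
def st():
    o=robot.observe(); print('t',round(o['clock'],2),'p',o['position'].round(4),'r',o['eef_rot'].round(2),'F',o['force'].round(1),'gap',round(o['finger_gap'],4),'q',o['q'].round(0)); return o
E
python3 - <<'E'
from h import *
st(); m=robot.camera_model('wrist'); print(m['xyz'],m['attitude'])
look('wrist',['cup','chamber','plate'],'w1')
E
```

```text
t 0.9 p [0.1971 0.5402 0.2313] r [179.99   0.   159.96] F [0.4 0.4 0.9] gap 0.0851 q [62. 18.  3. 75.  0. 82.]
[0.12579985 0.56556744 0.37440557] [ 1.62653973e+02 -1.58376233e-02  6.99475385e+01]
wrist cup None
wrist chamber None
wrist plate None$[0]: bad value
$[0]: bad value
$[0]: bad value
$[0]: bad value
$[0]: bad value
```

View pics/w1.png

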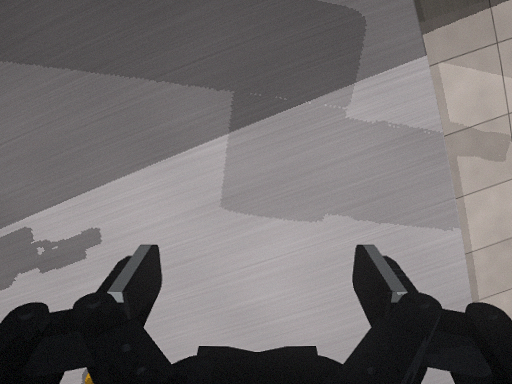

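That picture shows only the open fingers over empty counter. The moves were refused because every row needs all six keys, so I'll repeat them with full rows.

```bash
for i in 1 2 3; do python3 -m crank '[{"x":22,"y":-38,"z":0,"rx":0,"ry":0,"rz":0},{"x":44,"y":-76,"z":0,"rx":0,"ry":0,"rz":0},{"x":66,"y":-114,"z":0,"rx":0,"ry":0,"rz":0},{"x":88,"y":-152,"z":0,"rx":0,"ry":0,"rz":0},{"x":110,"y":-190,"z":0,"rx":0,"ry":0,"rz":0}]' 1; done
python3 -m crank '[{"x":25,"y":-38,"z":0,"rx":0,"ry":0,"rz":0},{"x":50,"y":-76,"z":0,"rx":0,"ry":0,"rz":0},{"x":75,"y":-114,"z":0,"rx":0,"ry":0,"rz":0},{"x":100,"y":-152,"z":0,"rx":0,"ry":0,"rz":0},{"x":112,"y":-190,"z":0,"rx":0,"ry":0,"rz":0}]'
python3 - <<'E'
from h import *
o=st(); 
look('wrist',['cup','chamber','plate'],'w2'); st()
E
```

```text
clock: 1.45
position: [0.3076, 0.3488, 0.2315]
eef_rot: [180.0, 0.0, 160.0]
force: [1.0, -0.3, -0.1]
finger_gap: 0.0854
clock: 1.95
position: [0.4183, 0.1571, 0.2318]
eef_rot: [179.9, 0.1, 160.0]
force: [1.0, 1.7, -0.4]
finger_gap: 0.0852
clock: 2.45
position: [0.529, -0.0347, 0.232]
eef_rot: [179.9, 0.1, 160.0]
force: [0.5, 0.3, 0.4]
finger_gap: 0.0852
clock: 2.95
position: [0.6425, -0.2264, 0.2314]
eef_rot: [179.9, 0.1, 160.0]
force: [0.5, -0.5, -0.4]
finger_gap: 0.0854
t 2.95 p [ 0.6425 -0.2264  0.2314] r [1.7991e+02 1.3000e-01 1.5999e+02] F [ 0.5 -0.5 -0.4] gap 0.0854 q [-26.  30.  22.  81.   0.  -6.]
wrist cup (1107, array([ 0.6393, -0.2249]), 0.0319, array([ 0.6403, -0.2254,  0.0741]), array([0.0678, 0.0751, 0.0765]))
wrist chamber (360, array([ 0.4775, -0.2571]), 0.0236, array([ 0.4884, -0.2603,  0.0467]), array([0.0408, 0.0478, 0.0494]))
wrist plate (3742, array([ 0.6555, -0.0139]), 0.0751, array([ 0.6538, -0.0084,  0.0127]), array([0.0103, 0.0128, 0.0151]))
t 3.0 p [ 0.6431 -0.2328  0.2301] r [-179.91    0.21  159.7 ] F [ 0.8 -3.4  0.1] gap 0.0854 q [-27.  31.  22.  81.  -0.  -6.]
```

View pics/w2.png

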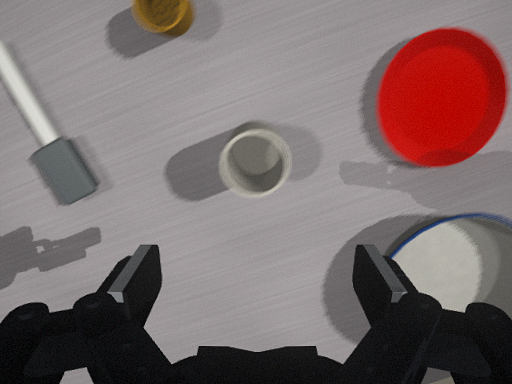

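The wrist view shows the cup at (255,160), the plate at (443,97), the chamber at (163,12) and the brush at left. The arm was still coasting, so I'll let it settle and measure again.

```bash
python3 -m crank '[{"x":0,"y":0,"z":0,"rx":0,"ry":0,"rz":0},{"x":0,"y":0,"z":0,"rx":0,"ry":0,"rz":0},{"x":0,"y":0,"z":0,"rx":0,"ry":0,"rz":0}]' >/dev/null
python3 - <<'E'
from h import *
o=st(); 
im,d,P=look('wrist',['cup','plate','chamber'])
for r in robot.mark_of('wrist','cup')[:1]: print(r, at_z(cam('wrist'),[np.array(r['point'])*[512,384]],0))
look('top',['cup','plate']); look('scene',['cup'])
E
```

```text
t 3.3 p [ 0.6427 -0.2317  0.2302] r [-1.7993e+02  1.7000e-01  1.5975e+02] F [ 0.   0.4 -0.1] gap 0.0854 q [-27.  31.  22.  81.  -0.  -6.]
wrist cup (1112, array([ 0.6394, -0.2251]), 0.0321, array([ 0.6402, -0.2252,  0.0742]), array([0.068 , 0.0751, 0.0764]))
wrist plate (3604, array([ 0.6558, -0.0141]), 0.075, array([ 0.653 , -0.0115,  0.0127]), array([0.0103, 0.0127, 0.0151]))
wrist chamber (338, array([ 0.4798, -0.2577]), 0.0234, array([ 0.4896, -0.2599,  0.0468]), array([0.0412, 0.0479, 0.0496]))
{'point': [0.5137, 0.3755], 'score': 0.58} [[ 0.6391391 -0.223454   0.       ]]
top cup (140, array([ 0.6374, -0.222 ]), 0.0322, array([ 0.6382, -0.2238,  0.0735]), array([0.0676, 0.0741, 0.0773]))
top plate (498, array([ 0.6539, -0.0143]), 0.0745, array([ 0.6549, -0.0122,  0.0126]), array([0.0103, 0.0124, 0.0158]))
scene cup (215, array([ 0.6404, -0.2225]), 0.0333, array([ 0.6417, -0.2229,  0.0718]), array([0.0665, 0.0723, 0.0758]))
```

```bash
python3 -m crank '[{"x":-3.3,"y":6.6,"z":0,"rx":0,"ry":0,"rz":0},{"x":-3.3,"y":6.6,"z":-30,"rx":0,"ry":0,"rz":0},{"x":-3.3,"y":6.6,"z":-65,"rx":0,"ry":0,"rz":0},{"x":-3.3,"y":6.6,"z":-90,"rx":0,"ry":0,"rz":0},{"x":-3.3,"y":6.6,"z":-100,"rx":0,"ry":0,"rz":0}]' 1
python3 -m crank '[{"x":0,"y":0,"z":0,"rx":0,"ry":0,"rz":0},{"x":0,"y":0,"z":0,"rx":0,"ry":0,"rz":0},{"x":0,"y":0,"z":0,"rx":0,"ry":0,"rz":0}]'
python3 -c "
from h import *
st();look('wrist',['cup'])"
```

```text
clock: 4.0
position: [0.6379, -0.2231, 0.1281]
eef_rot: [-179.9, -0.0, 159.8]
force: [-1.1, 0.8, 0.5]
finger_gap: 0.0855
clock: 4.3
position: [0.6388, -0.2234, 0.1299]
eef_rot: [-179.9, 0.1, 159.9]
force: [0.3, -0.0, 0.8]
finger_gap: 0.0855
t 4.3 p [ 0.6388 -0.2234  0.1299] r [-1.7993e+02  1.4000e-01  1.5985e+02] F [ 0.3 -0.   0.8] gap 0.0855 q [-26.  32.   9.  67.  -0.  -6.]
wrist cup (2501, array([ 0.6393, -0.2249]), 0.032, array([ 0.6398, -0.2251,  0.0736]), array([0.0674, 0.0748, 0.0761]))
```

```bash
python3 -m crank '[{"x":0.5,"y":-1.5,"z":-25,"rx":0,"ry":0,"rz":0},{"x":0.5,"y":-1.5,"z":-50,"rx":0,"ry":0,"rz":0},{"x":0.5,"y":-1.5,"z":-75,"rx":0,"ry":0,"rz":0},{"x":0.5,"y":-1.5,"z":-94,"rx":0,"ry":0,"rz":0},{"x":0.5,"y":-1.5,"z":-102,"rx":0,"ry":0,"rz":0}]' 1
python3 -m crank '[{"x":0,"y":0,"z":0,"rx":0,"ry":0,"rz":0},{"x":0,"y":0,"z":0,"rx":0,"ry":0,"rz":0}]'
python3 -m crank '[{"x":0,"y":0,"z":0,"rx":0,"ry":0,"rz":0},{"x":0,"y":0,"z":0,"rx":0,"ry":0,"rz":0},{"x":0,"y":0,"z":0,"rx":0,"ry":0,"rz":0},{"x":0,"y":0,"z":0,"rx":0,"ry":0,"rz":0},{"x":0,"y":0,"z":0,"rx":0,"ry":0,"rz":0}]' 0
python3 -m crank '[{"x":0,"y":0,"z":0,"rx":0,"ry":0,"rz":0},{"x":0,"y":0,"z":0,"rx":0,"ry":0,"rz":0},{"x":0,"y":0,"z":0,"rx":0,"ry":0,"rz":0}]' 0
python3 -c "
from h import *
o=st();im,d,P=look('scene',['cup'],'s1')
cv2.imwrite('pics/s1c.png',cv2.resize(im[130:260,100:260,::-1],None,fx=4,fy=4))"
```

```text
clock: 4.85
position: [0.6388, -0.2248, 0.0268]
eef_rot: [-179.9, 0.1, 159.8]
force: [-0.4, -1.0, -0.3]
finger_gap: 0.0855
clock: 5.05
position: [0.6396, -0.2253, 0.028]
eef_rot: [-179.9, 0.2, 159.8]
force: [0.9, -0.4, 0.1]
finger_gap: 0.0853
clock: 5.55
position: [0.6411, -0.226, 0.0303]
eef_rot: [-179.9, 0.4, 159.8]
force: [0.0, -0.6, 5.2]
finger_gap: 0.0628
clock: 5.85
position: [0.6411, -0.226, 0.0303]
eef_rot: [-179.9, 0.4, 159.8]
force: [-0.0, -0.2, 1.1]
finger_gap: 0.0627
t 5.85 p [ 0.6411 -0.226   0.0303] r [-179.91    0.39  159.84] F [-0.  -0.2  1.1] gap 0.0627 q [-26.  36.   1.  55.  -0.  -6.]
scene cup (251, array([ 0.6464, -0.2242]), 0.0587, array([ 0.6482, -0.2299,  0.0739]), array([0.0671, 0.0733, 0.0839]))
```

View pics/s1c.png

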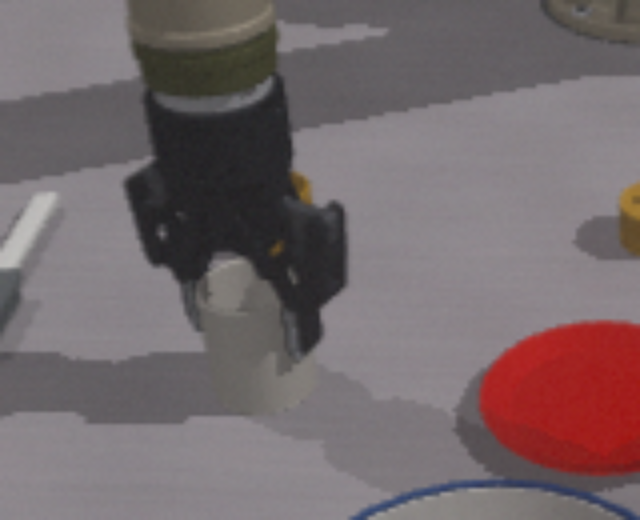

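The scene crop shows both pads on the upper half of the cup, with a 63 mm gap. Next I'll lift, check the grip and read the tip height.

```bash
python3 -m crank '[{"x":0,"y":0,"z":5,"rx":0,"ry":0,"rz":0},{"x":0,"y":0,"z":15,"rx":0,"ry":0,"rz":0},{"x":0,"y":0,"z":30,"rx":0,"ry":0,"rz":0},{"x":0,"y":0,"z":43,"rx":0,"ry":0,"rz":0},{"x":0,"y":0,"z":50,"rx":0,"ry":0,"rz":0}]' 0
python3 -m crank '[{"x":0,"y":0,"z":0,"rx":0,"ry":0,"rz":0},{"x":0,"y":0,"z":0,"rx":0,"ry":0,"rz":0},{"x":0,"y":0,"z":0,"rx":0,"ry":0,"rz":0}]'
python3 - <<'E'
from h import *
o=st();x,y,z=o['position']
im,d,P=look('wrist',[],'w3')
for dz in (.040,.045,.05): 
    Q=band(P,x,y,.05,z+dz-.003,z+dz+.002); print(dz,disc(Q,0))
im,d,P=robot.get_image('scene')+(None,); P=cloud(cam('scene'),d)
dark=(im.max(-1)<90)&(np.hypot(P[...,0]-x,P[...,1]-y)<.08)&(P[...,2]>.02)
q=P[dark]; s=np.array([.342,.94]); a=(q[:,:2]-[x,y])@s
for sg in (1,-1):
    m=(a*sg>.02)&(a*sg<.075); print(sg, 'low z rel TCP',np.sort(q[m,2])[:12].round(4)-z)
    w=(np.hypot(P[...,0]-x,P[...,1]-y)<.036)&(P[...,2]>.02)&(im.min(-1)>90)
print('cup low/high',np.percentile(P[w][:,2],[0,2,98,100]).round(4))
E
```

```text
clock: 6.4
position: [0.642, -0.2264, 0.0825]
eef_rot: [-179.9, 0.5, 159.8]
force: [-0.3, -0.9, -2.6]
finger_gap: 0.0625
clock: 6.7
position: [0.6416, -0.2262, 0.0819]
eef_rot: [-179.9, 0.5, 159.8]
force: [-0.1, 0.2, -2.2]
finger_gap: 0.0627
t 6.7 p [ 0.6416 -0.2262  0.0819] r [-179.9     0.48  159.83] F [-0.1  0.2 -2.2] gap 0.0627 q [-26.  33.   5.  61.  -0.  -6.]
0.04 (2260, array([ 0.6353, -0.2246]), 0.045, array([ 0.636 , -0.2244,  0.1213]), array([0.1191, 0.1212, 0.1236]))
0.045 (5374, array([ 0.6323, -0.2262]), 0.046, array([ 0.6297, -0.2221,  0.1264]), array([0.1245, 0.1265, 0.1277]))
0.05 (672, array([ 0.6354, -0.2239]), 0.0496, array([ 0.6315, -0.2219,  0.1319]), array([0.1294, 0.1321, 0.1337]))
1 low z rel TCP [-0.00119539 -0.00029539  0.00260461  0.00590461  0.00730461  0.00760461
  0.00800461  0.00980461  0.01050461  0.01060461  0.01170461  0.01210461]
-1 low z rel TCP [0.01470461 0.01580461 0.01720461 0.01750461 0.01970461 0.02020461
 0.02100461 0.02110461 0.02330461 0.02330461 0.02390461 0.02460461]
cup low/high [0.0516 0.0548 0.4568 0.4609]
```

```bash
python3 -m crank '[{"x":1,"y":10,"z":0,"rx":0,"ry":0,"rz":0},{"x":3,"y":30,"z":0,"rx":0,"ry":0,"rz":0},{"x":5,"y":58,"z":0,"rx":0,"ry":0,"rz":0},{"x":7,"y":86,"z":0,"rx":0,"ry":0,"rz":0},{"x":8,"y":106,"z":0,"rx":0,"ry":0,"rz":0}]' 0
python3 -m crank '[{"x":1,"y":26,"z":0,"rx":0,"ry":0,"rz":0},{"x":3,"y":55,"z":0,"rx":0,"ry":0,"rz":0},{"x":5,"y":82,"z":0,"rx":0,"ry":0,"rz":0},{"x":7,"y":98,"z":0,"rx":0,"ry":0,"rz":0},{"x":8,"y":106,"z":0,"rx":0,"ry":0,"rz":0}]' 0
python3 -m crank '[{"x":0,"y":0,"z":0,"rx":0,"ry":0,"rz":0},{"x":0,"y":0,"z":0,"rx":0,"ry":0,"rz":0},{"x":0,"y":0,"z":0,"rx":0,"ry":0,"rz":0}]' | tail -5
cat >> h.py <<'E'
def fitc(xy,r):  # robust circle of known radius
    c0=xy.mean(0); f=lambda c:np.hypot(*(xy-c).T)-r
    s=least_squares(f,c0,loss='soft_l1',f_scale=.001); return s.x.round(4),round(float(np.median(abs(f(s.x)))),4)
E
python3 - <<'E'
from h import *
o=st();x,y,z=o['position']
im,d,P=look('wrist',['plate'],'w4')
m=(im.min(-1)>100)&(np.hypot(P[...,0]-x,P[...,1]-y)<.045)&(abs(P[...,2]-z-.045)<.004)
q=P[m]; print(len(q),np.median(q[:,2]),'rim',fitc(q[:,:2],.030))
m=(im[...,0]>120)&(im[...,1]<60)&(abs(P[...,2]-.0125)<.002); print('plate',fitc(P[m][:,:2],.0745),m.sum(),disc(P[m],0))
look('top',['plate']);look('scene',['plate'])
E
```

```text
clock: 7.3
position: [0.6492, -0.1167, 0.0814]
eef_rot: [-179.9, 0.4, 160.0]
force: [-0.7, -0.2, -1.5]
finger_gap: 0.0623
clock: 7.8
position: [0.6571, -0.0084, 0.0815]
eef_rot: [-179.9, 0.4, 160.1]
force: [0.1, 0.2, -1.8]
finger_gap: 0.0625
clock: 8.1
position: [0.6571, -0.0095, 0.0814]
eef_rot: [-179.9, 0.4, 160.0]
force: [0.1, -0.5, -1.6]
finger_gap: 0.0624
t 8.1 p [ 0.6571 -0.0095  0.0814] r [-179.92    0.39  160.02] F [ 0.1 -0.5 -1.6] gap 0.0624 q [-8. 31.  1. 60. -0. 12.]
wrist plate (6899, array([ 0.6563, -0.0144]), 0.0751, array([ 0.6245, -0.0048,  0.0127]), array([0.0103, 0.0128, 0.0149]))
4340 0.12618907989683356 rim (array([ 0.655 , -0.0092]), 0.001)
plate (array([ 0.6619, -0.0162]), 0.0029) 5280 (5280, array([ 0.6556, -0.0143]), 0.0744, array([ 0.6253, -0.0047,  0.0126]), array([0.0107, 0.0126, 0.0143]))
top plate None
scene plate (317, array([ 0.6563, -0.0132]), 0.0748, array([ 0.6603, -0.0152,  0.0125]), array([0.0104, 0.0125, 0.0146]))
```

View pics/w4.png

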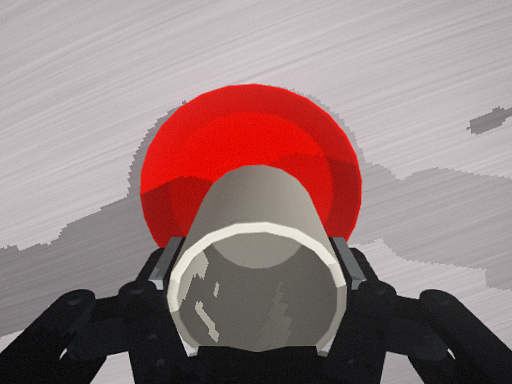

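The wrist view shows the cup held upright, its mouth at (258,290), over the plate at (250,180). The cup needs +1 mm in x and −5 mm in y before lowering. I'll correct the 0.4° tilt as well.

```bash
python3 -m crank '[{"x":1,"y":-5,"z":0,"rx":0.14,"ry":0.38,"rz":0},{"x":1,"y":-5,"z":-12,"rx":0.14,"ry":0.38,"rz":0},{"x":1,"y":-5,"z":-26,"rx":0.14,"ry":0.38,"rz":0},{"x":1,"y":-5,"z":-36,"rx":0.14,"ry":0.38,"rz":0},{"x":1,"y":-5,"z":-40,"rx":0.14,"ry":0.38,"rz":0}]' 0
python3 -m crank '[{"x":0,"y":0,"z":0,"rx":0,"ry":0,"rz":0},{"x":0,"y":0,"z":0,"rx":0,"ry":0,"rz":0}]'
```

```text
clock: 8.75
position: [0.6564, -0.0142, 0.0387]
eef_rot: [-179.9, -0.2, 160.0]
force: [-0.5, 0.8, -2.1]
finger_gap: 0.0625
clock: 8.95
position: [0.6559, -0.0139, 0.0382]
eef_rot: [-179.9, -0.3, 160.0]
force: [-0.4, -0.5, -2.5]
finger_gap: 0.0623
```

```bash
python3 -m crank '[{"x":2,"y":0,"z":0,"rx":-0.1,"ry":-0.25,"rz":0},{"x":2,"y":0,"z":-1,"rx":-0.1,"ry":-0.25,"rz":0},{"x":2,"y":0,"z":-2,"rx":-0.1,"ry":-0.25,"rz":0},{"x":2,"y":0,"z":-2,"rx":-0.1,"ry":-0.25,"rz":0}]' 0
python3 -m crank '[{"x":0,"y":0,"z":-0.5,"rx":0,"ry":0,"rz":0},{"x":0,"y":0,"z":-1,"rx":0,"ry":0,"rz":0},{"x":0,"y":0,"z":-1,"rx":0,"ry":0,"rz":0}]' 0
```

```text
clock: 9.35
position: [0.658, -0.0139, 0.0363]
eef_rot: [-179.9, -0.0, 160.0]
force: [-0.3, -0.5, -2.7]
finger_gap: 0.0625
clock: 9.65
position: [0.6581, -0.0139, 0.0355]
eef_rot: [-179.9, -0.0, 160.0]
force: [0.2, 0.1, -1.0]
finger_gap: 0.0625
```

```bash
python3 -m crank '[{"x":0,"y":0,"z":-0.5,"rx":0,"ry":0,"rz":0},{"x":0,"y":0,"z":-1,"rx":0,"ry":0,"rz":0},{"x":0,"y":0,"z":-1,"rx":0,"ry":0,"rz":0}]' 0
python3 -m crank '[{"x":0,"y":0,"z":0,"rx":0,"ry":0,"rz":0},{"x":0,"y":0,"z":0,"rx":0,"ry":0,"rz":0},{"x":0,"y":0,"z":0,"rx":0,"ry":0,"rz":0},{"x":0,"y":0,"z":0,"rx":0,"ry":0,"rz":0},{"x":0,"y":0,"z":0,"rx":0,"ry":0,"rz":0}]' 1
python3 -m crank '[{"x":0,"y":0,"z":5,"rx":0,"ry":0,"rz":0},{"x":0,"y":0,"z":20,"rx":0,"ry":0,"rz":0},{"x":0,"y":0,"z":45,"rx":0,"ry":0,"rz":0},{"x":0,"y":0,"z":80,"rx":0,"ry":0,"rz":0},{"x":0,"y":0,"z":110,"rx":0,"ry":0,"rz":0}]'
python3 -m crank '[{"x":0,"y":0,"z":0,"rx":0,"ry":0,"rz":0},{"x":0,"y":0,"z":0,"rx":0,"ry":0,"rz":0}]'
python3 - <<'E'
from h import *
o=st();S['cup']=(.656,-.014,.06,.07,.09)
im,d,P=look('wrist',['plate'],'w5')
q=band(P,.656,-.014,.05,.075,.086); print('rim',np.percentile(q[:,2],[5,50,95]).round(4),fitc(q[:,:2],.030),disc(q,0))
look('top',['plate']);look('scene',['plate','cup'])
E
```

```text
clock: 9.95
position: [0.6581, -0.0139, 0.0354]
eef_rot: [-179.9, 0.0, 160.0]
force: [-2.7, 0.3, 5.8]
finger_gap: 0.0625
clock: 10.45
position: [0.6581, -0.014, 0.0353]
eef_rot: [-179.9, 0.0, 160.0]
force: [0.0, -0.4, 0.8]
finger_gap: 0.0851
clock: 10.95
position: [0.6581, -0.014, 0.147]
eef_rot: [-179.9, 0.0, 160.0]
force: [1.2, 0.0, -0.7]
finger_gap: 0.0855
clock: 11.15
position: [0.6589, -0.0141, 0.1484]
eef_rot: [-179.9, 0.2, 160.0]
force: [0.3, 1.1, 0.4]
finger_gap: 0.0852
t 11.15 p [ 0.6589 -0.0141  0.1484] r [-179.91    0.18  160.03] F [0.3 1.1 0.4] gap 0.0852 q [-8. 29.  8. 68. -0. 12.]
wrist plate (8500, array([ 0.6557, -0.0141]), 0.0747, array([ 0.654 , -0.0134,  0.0125]), array([0.0104, 0.0122, 0.0151]))
rim [0.0762 0.08   0.0813] (array([ 0.6554, -0.0138]), 0.0011) (1879, array([ 0.6562, -0.0142]), 0.0319, array([ 0.6558, -0.0139,  0.0797]), array([0.0762, 0.08  , 0.0813]))
top plate None
scene plate (398, array([ 0.6559, -0.0126]), 0.0755, array([ 0.6638, -0.0133,  0.013 ]), array([0.0104, 0.0128, 0.0173]))
scene cup (246, array([ 0.6575, -0.0129]), 0.0328, array([ 0.6591, -0.012 ,  0.0763]), array([0.0708, 0.0769, 0.0804]))
```

The cup now stands centred on the plate, both within 0.5 mm at (.656,−.014), with its rim at z .080. Next the saucer.

```bash
python3 -m crank '[{"x":-20,"y":22,"z":0,"rx":0,"ry":0,"rz":0},{"x":-50,"y":56,"z":0,"rx":0,"ry":0,"rz":0},{"x":-80,"y":90,"z":0,"rx":0,"ry":0,"rz":0},{"x":-105,"y":120,"z":0,"rx":0,"ry":0,"rz":0},{"x":-120,"y":136,"z":0,"rx":0,"ry":0,"rz":0}]' 1 | tail -4 | head -1
python3 -m crank '[{"x":-20,"y":25,"z":0,"rx":0,"ry":0,"rz":0},{"x":-45,"y":52,"z":-8,"rx":0,"ry":0,"rz":0},{"x":-65,"y":75,"z":-16,"rx":0,"ry":0,"rz":0},{"x":-80,"y":92,"z":-23,"rx":0,"ry":0,"rz":0},{"x":-83,"y":95,"z":-25,"rx":0,"ry":0,"rz":0}]' 1
python3 -m crank '[{"x":0,"y":0,"z":0,"rx":0,"ry":0,"rz":0},{"x":0,"y":0,"z":0,"rx":0,"ry":0,"rz":0},{"x":0,"y":0,"z":0,"rx":0,"ry":0,"rz":0}]'|tail -4
python3 - <<'E'
from h import *
o=st()
im,d,P=look('wrist',['saucer','flange'],'w6')
for r in robot.mark_of('wrist','saucer')[:1]: print(r, at_z(cam('wrist'),[np.array(r['point'])*[512,384]],0))
E
```

```text
position: [0.5337, 0.1241, 0.1439]
clock: 12.3
position: [0.4472, 0.22, 0.1169]
eef_rot: [-179.6, -0.6, 160.3]
force: [0.8, 0.0, -0.7]
finger_gap: 0.0855
position: [0.448, 0.2194, 0.1169]
eef_rot: [-179.6, -0.6, 160.2]
force: [0.4, 0.1, 0.4]
finger_gap: 0.0853
t 12.6 p [0.448  0.2194 0.1169] r [-179.63   -0.56  160.23] F [0.4 0.1 0.4] gap 0.0853 q [ 17.  14. -19.  57.   0.  37.]
wrist saucer (1110, array([0.4566, 0.2166]), 0.0321, array([0.4571, 0.2165, 0.0244]), array([0.0208, 0.0249, 0.0263]))
wrist flange (7792, array([0.4567, 0.2164]), 0.0441, array([0.4533, 0.2177, 0.0115]), array([0.0103, 0.0115, 0.0127]))
{'point': [0.5043, 0.5026], 'score': 0.85} [[0.45870349 0.21547897 0.        ]]
```

View pics/w6.png

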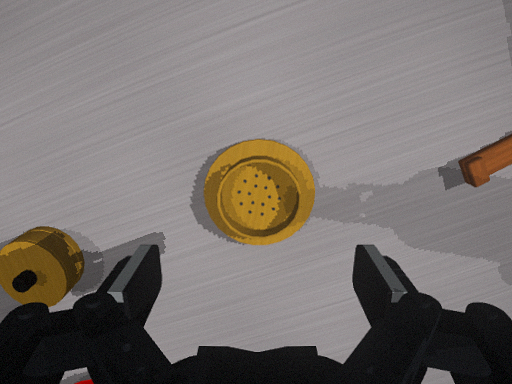

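The wrist view shows the saucer at (260,192), the rest at (490,160) and the lid at (38,265), all clear of the fingers. The collar centre is (.4566,.2165), with its top at .025 and the flange at .0115. I'll go down over it and level the tool.

```bash
cat >> h.py <<'E'
def lev(o,tx=None):
    z=R.from_euler('xyz',o['eef_rot'],degrees=True).as_matrix()[:,2]; w=np.degrees(np.cross(z,[0,0,-1]))
    print('level rx,ry',w[:2].round(2)); 
    if tx is not None: print('go mm',((np.array(tx)-o['position'])*1000).round(1))
E
python3 -m crank '[{"x":8.6,"y":-2.9,"z":0,"rx":0.16,"ry":-0.65,"rz":0},{"x":8.6,"y":-2.9,"z":-20,"rx":0.16,"ry":-0.65,"rz":0},{"x":8.6,"y":-2.9,"z":-50,"rx":0.16,"ry":-0.65,"rz":0},{"x":8.6,"y":-2.9,"z":-72,"rx":0.16,"ry":-0.65,"rz":0},{"x":8.6,"y":-2.9,"z":-80,"rx":0.16,"ry":-0.65,"rz":0}]' 1
python3 -m crank '[{"x":0,"y":0,"z":0,"rx":0,"ry":0,"rz":0},{"x":0,"y":0,"z":0,"rx":0,"ry":0,"rz":0}]' | tail -4
python3 -c "
from h import *
lev(robot.observe(),[.4566,.2165,.009])"
```

```text
clock: 13.2
position: [0.456, 0.2155, 0.0351]
eef_rot: [-179.9, -0.1, 160.2]
force: [0.2, 0.9, 1.2]
finger_gap: 0.0857
position: [0.4568, 0.2154, 0.0357]
eef_rot: [-179.9, -0.1, 160.1]
force: [0.1, -0.2, -0.2]
finger_gap: 0.0852
level rx,ry [ 0.03 -0.08]
go mm [ -0.2   1.1 -26.7]
```

```bash
python3 -m crank '[{"x":0,"y":1,"z":-10,"rx":0,"ry":0,"rz":0},{"x":0,"y":1,"z":-20,"rx":0,"ry":0,"rz":0},{"x":0,"y":1,"z":-25,"rx":0,"ry":0,"rz":0},{"x":0,"y":1,"z":-26,"rx":0,"ry":0,"rz":0},{"x":0,"y":1,"z":-26,"rx":0,"ry":0,"rz":0}]' 1
python3 -m crank '[{"x":0,"y":0,"z":0,"rx":0,"ry":0,"rz":0},{"x":0,"y":0,"z":0,"rx":0,"ry":0,"rz":0},{"x":0,"y":0,"z":0,"rx":0,"ry":0,"rz":0}]' 0.81
python3 -c "
from h import *
o=st();x,y,z=o['position']
im,d=robot.get_image('scene');P=cloud(cam('scene'),d)
cv2.imwrite('pics/s2c.png',cv2.resize(im[110:220,280:400,::-1],None,fx=5,fy=5))"
```

```text
clock: 13.9
position: [0.4565, 0.2164, 0.0093]
eef_rot: [-179.9, -0.1, 160.1]
force: [0.5, 0.7, -0.1]
finger_gap: 0.0855
clock: 14.2
position: [0.4567, 0.2164, 0.0096]
eef_rot: [-179.9, -0.1, 160.2]
force: [-0.1, -0.3, -0.6]
finger_gap: 0.0692
t 14.2 p [0.4567 0.2164 0.0096] r [-1.7994e+02 -8.0000e-02  1.6015e+02] F [-0.1 -0.3 -0.6] gap 0.0692 q [ 16.  21. -27.  42.  -0.  36.]
```

View pics/s2c.png

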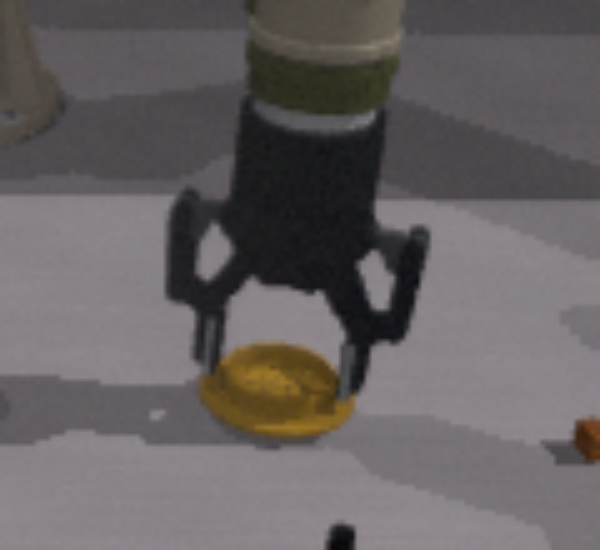

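The scene crop shows the tips on both sides of the collar, just above the flange and without contact. I'll close and lift.

```bash
python3 -m crank '[{"x":0,"y":0,"z":0,"rx":0,"ry":0,"rz":0},{"x":0,"y":0,"z":0,"rx":0,"ry":0,"rz":0},{"x":0,"y":0,"z":0,"rx":0,"ry":0,"rz":0},{"x":0,"y":0,"z":0,"rx":0,"ry":0,"rz":0},{"x":0,"y":0,"z":0,"rx":0,"ry":0,"rz":0}]' 0
python3 -m crank '[{"x":0,"y":0,"z":3,"rx":0,"ry":0,"rz":0},{"x":0,"y":0,"z":10,"rx":0,"ry":0,"rz":0},{"x":0,"y":0,"z":25,"rx":0,"ry":0,"rz":0},{"x":0,"y":0,"z":45,"rx":0,"ry":0,"rz":0},{"x":0,"y":0,"z":65,"rx":0,"ry":0,"rz":0}]' 0
python3 -m crank '[{"x":0,"y":0,"z":25,"rx":0,"ry":0,"rz":0},{"x":0,"y":0,"z":50,"rx":0,"ry":0,"rz":0},{"x":0,"y":0,"z":65,"rx":0,"ry":0,"rz":0},{"x":0,"y":0,"z":70,"rx":0,"ry":0,"rz":0},{"x":0,"y":0,"z":70,"rx":0,"ry":0,"rz":0}]' 0
cat >> h.py <<'E'
def brass(im): 
    a=im.astype(int); return (a[...,0]-a[...,2]>50)&(a[...,1]-a[...,2]>25)
def held(dz0,dz1,rad=.05,col=None):
    "points near the tool between heights rel. TCP, camera wrist"
    o=st(); x,y,z=o['position']; im,d=robot.get_image('wrist'); P=cloud(cam('wrist'),d)
    m=(col or brass)(im)&(np.hypot(P[...,0]-x,P[...,1]-y)<rad)&(P[...,2]>z+dz0)&(P[...,2]<z+dz1); return o,im,P,P[m]
E
python3 - <<'E'
from h import *
o,im,P,q=held(-.02,.04,.06); save('w7',im); x,y,z=o['position']
h,e=np.histogram(q[:,2]-z,bins=30); print(list(zip((e*1000).round(1),h)))
lev(o,[.656,-.0141,.150])
E
```

```text
clock: 14.75
position: [0.4568, 0.2165, 0.0106]
eef_rot: [-180.0, -0.0, 160.1]
force: [-2.0, -1.1, 9.1]
finger_gap: 0.0614
clock: 15.25
position: [0.4565, 0.2164, 0.0763]
eef_rot: [-179.9, -0.1, 160.1]
force: [-0.4, -0.2, 0.2]
finger_gap: 0.0611
clock: 15.75
position: [0.4569, 0.2165, 0.147]
eef_rot: [-180.0, -0.0, 160.1]
force: [0.2, 0.3, -1.7]
finger_gap: 0.0613
t 15.75 p [0.4569 0.2165 0.147 ] r [-1.7998e+02 -1.0000e-02  1.6015e+02] F [ 0.2  0.3 -1.7] gap 0.0613 q [ 16.  13. -16.  61.  -0.  36.]
[(np.float64(-3.7), np.int64(18)), (np.float64(-2.9), np.int64(46)), (np.float64(-2.1), np.int64(496)), (np.float64(-1.4), np.int64(4103)), (np.float64(-0.6), np.int64(7900)), (np.float64(0.2), np.int64(3376)), (np.float64(1.0), np.int64(473)), (np.float64(1.7), np.int64(173)), (np.float64(2.5), np.int64(176)), (np.float64(3.3), np.int64(188)), (np.float64(4.1), np.int64(189)), (np.float64(4.9), np.int64(204)), (np.float64(5.6), np.int64(200)), (np.float64(6.4), np.int64(199)), (np.float64(7.2), np.int64(222)), (np.float64(8.0), np.int64(220)), (np.float64(8.7), np.int64(217)), (np.float64(9.5), np.int64(215)), (np.float64(10.3), np.int64(200)), (np.float64(11.1), np.int64(217)), (np.float64(11.8), np.int64(283)), (np.float64(12.6), np.int64(681)), (np.float64(13.4), np.int64(1026)), (np.float64(14.2), np.int64(384)), (np.float64(14.9), np.int64(35)), (np.float64(15.7), np.int64(1)), (np.float64(16.5), np.int64(0)), (np.float64(17.3), np.int64(1)), (np.float64(18.0), np.int64(0)), (np.float64(18.8), np.int64(2))]
level rx,ry [ 0.01 -0.01]
go mm [ 199.1 -230.6    3. ]
```

View pics/w7.png

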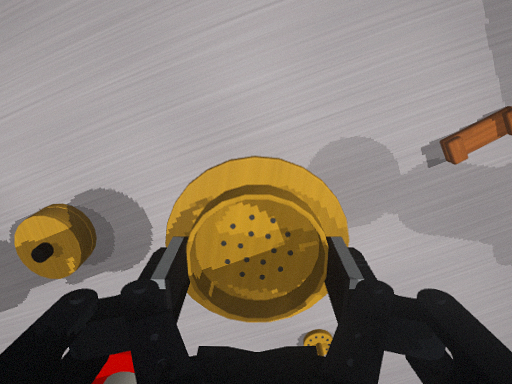

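The saucer is held level, its flange top 0.5 mm below the TCP, at (258,250) in the picture. I'll carry it over the cup.

```bash
python3 -m crank '[{"x":10,"y":-12,"z":0,"rx":0,"ry":0,"rz":0},{"x":30,"y":-35,"z":0,"rx":0,"ry":0,"rz":0},{"x":55,"y":-64,"z":0,"rx":0,"ry":0,"rz":0},{"x":80,"y":-93,"z":0,"rx":0,"ry":0,"rz":0},{"x":100,"y":-116,"z":0,"rx":0,"ry":0,"rz":0}]' 0 | head -2
python3 -m crank '[{"x":22,"y":-26,"z":0,"rx":0,"ry":0,"rz":0},{"x":45,"y":-53,"z":0,"rx":0,"ry":0,"rz":0},{"x":68,"y":-80,"z":0,"rx":0,"ry":0,"rz":0},{"x":88,"y":-102,"z":0,"rx":0,"ry":0,"rz":0},{"x":98,"y":-113,"z":0,"rx":0,"ry":0,"rz":0}]' 0 | head -2
python3 -m crank '[{"x":0,"y":0,"z":0,"rx":0,"ry":0,"rz":0},{"x":0,"y":0,"z":0,"rx":0,"ry":0,"rz":0},{"x":0,"y":0,"z":0,"rx":0,"ry":0,"rz":0}]'|tail -4
cat > sau.py <<'E'
from h import *
o,im,P,q=held(-.02,.04,.06); x,y,z=o['position']
r=q[(q[:,2]>z+.011)&(q[:,2]<z+.017)]; print('collar',fitc(r[:,:2],.031),disc(r,0))
f=q[abs(q[:,2]-z+.0005)<.004]; A=np.c_[f[:,:2]-[x,y],np.ones(len(f))]; print('plane',np.linalg.lstsq(A,f[:,2],rcond=None)[0].round(4))
lev(o,[.656,-.0141,.0865])
m=(im.min(-1)>90)&(np.hypot(P[...,0]-.656,P[...,1]+.014)<.05)&(P[...,2]>.076)&(P[...,2]<.086);print('cup rim seen',m.sum(),fitc(P[m][:,:2],.03) if m.sum()>20 else '')
E
python3 sau.py
```

```text
clock: 16.3
position: [0.5574, 0.0979, 0.1447]
clock: 16.8
position: [0.6565, -0.0186, 0.1426]
position: [0.6554, -0.0182, 0.1417]
eef_rot: [-179.8, -0.3, 159.9]
force: [-0.9, -0.1, -0.5]
finger_gap: 0.0612
t 17.1 p [ 0.6554 -0.0182  0.1417] r [-179.8    -0.34  159.95] F [-0.9 -0.1 -0.5] gap 0.0612 q [-9. 29.  7. 68. -0. 12.]
collar (array([ 0.6546, -0.0181]), 0.0009) (3153, array([ 0.6503, -0.0164]), 0.0376, array([ 0.6555, -0.0185,  0.1559]), array([0.1533, 0.1563, 0.1576]))
plane [-0.0023 -0.0014  0.1428]
level rx,ry [ 0.08 -0.39]
go mm [  0.6   4.1 -55.2]
cup rim seen 124 (array([ 0.6555, -0.0131]), 0.0003)
```

```bash
python3 -m crank '[{"x":1,"y":4,"z":0,"rx":0.08,"ry":-0.2,"rz":0},{"x":1,"y":4,"z":-8,"rx":0.08,"ry":-0.2,"rz":0},{"x":1,"y":4,"z":-20,"rx":0.08,"ry":-0.2,"rz":0},{"x":1,"y":4,"z":-32,"rx":0.08,"ry":-0.2,"rz":0},{"x":1,"y":4,"z":-38,"rx":0.08,"ry":-0.2,"rz":0}]' 0 |head -2
python3 -m crank '[{"x":0,"y":0,"z":0,"rx":0,"ry":0,"rz":0},{"x":0,"y":0,"z":0,"rx":0,"ry":0,"rz":0}]' | tail -4
python3 sau.py
```

```text
clock: 17.65
position: [0.6553, -0.0135, 0.1018]
position: [0.6548, -0.0135, 0.101]
eef_rot: [-179.9, -0.4, 160.0]
force: [-0.6, -0.5, -0.9]
finger_gap: 0.0611
t 17.85 p [ 0.6548 -0.0135  0.101 ] r [-179.89   -0.4   159.99] F [-0.6 -0.5 -0.9] gap 0.0611 q [-8. 31.  3. 63. -0. 12.]
collar (array([ 0.6543, -0.0139]), 0.0009) (3193, array([ 0.6505, -0.0124]), 0.0377, array([ 0.6552, -0.0144,  0.1153]), array([0.1126, 0.1157, 0.117 ]))
plane [-0.0027  0.0006  0.1023]
level rx,ry [-0.03 -0.41]
go mm [  1.2  -0.6 -14.5]
cup rim seen 0
```

```bash
python3 -m crank '[{"x":1.2,"y":0,"z":-4,"rx":0,"ry":-0.2,"rz":0},{"x":1.2,"y":0,"z":-8,"rx":0,"ry":-0.2,"rz":0},{"x":1.2,"y":0,"z":-12,"rx":0,"ry":-0.2,"rz":0},{"x":1.2,"y":0,"z":-14,"rx":0,"ry":-0.2,"rz":0},{"x":1.2,"y":0,"z":-14,"rx":0,"ry":-0.2,"rz":0}]' 0 
python3 -m crank '[{"x":0,"y":0,"z":-0.5,"rx":0,"ry":0,"rz":0},{"x":0,"y":0,"z":-1,"rx":0,"ry":0,"rz":0},{"x":0,"y":0,"z":-1,"rx":0,"ry":0,"rz":0}]' 0
python3 -m crank '[{"x":0,"y":0,"z":-0.5,"rx":0,"ry":0,"rz":0},{"x":0,"y":0,"z":-1,"rx":0,"ry":0,"rz":0},{"x":0,"y":0,"z":-1,"rx":0,"ry":0,"rz":0}]' 0
python3 -c "
from h import *
lev(robot.observe(),[.656,-.0141,.083])"
```

```text
clock: 18.4
position: [0.6561, -0.0136, 0.0871]
eef_rot: [-180.0, -0.2, 160.0]
force: [-0.8, -0.1, -1.0]
finger_gap: 0.0612
clock: 18.7
position: [0.6561, -0.0136, 0.0862]
eef_rot: [-180.0, -0.2, 160.0]
force: [0.4, 0.1, -0.9]
finger_gap: 0.0613
clock: 19.0
position: [0.6561, -0.0136, 0.0851]
eef_rot: [-180.0, -0.2, 160.0]
force: [-0.8, 0.8, -1.1]
finger_gap: 0.0612
level rx,ry [-0.03 -0.19]
go mm [-0.1 -0.5 -2.1]
```

```bash
for i in 1 2 ; do python3 -m crank '[{"x":0,"y":-0.3,"z":-0.4,"rx":0,"ry":0,"rz":0},{"x":0,"y":-0.3,"z":-0.8,"rx":0,"ry":0,"rz":0},{"x":0,"y":-0.3,"z":-0.8,"rx":0,"ry":0,"rz":0}]' 0; done
```

```text
clock: 19.3
position: [0.656, -0.0139, 0.0842]
eef_rot: [-180.0, -0.2, 160.0]
force: [1.0, 0.8, -0.9]
finger_gap: 0.061
clock: 19.6
position: [0.6561, -0.0142, 0.0837]
eef_rot: [-180.0, -0.2, 160.0]
force: [-0.8, 0.3, 2.2]
finger_gap: 0.0612
```

```bash
python3 -m crank '[{"x":0,"y":0,"z":-0.4,"rx":0,"ry":0,"rz":0},{"x":0,"y":0,"z":-0.6,"rx":0,"ry":0,"rz":0}]' 0
python3 -m crank '[{"x":0,"y":0,"z":0,"rx":0,"ry":0,"rz":0},{"x":0,"y":0,"z":0,"rx":0,"ry":0,"rz":0},{"x":0,"y":0,"z":0,"rx":0,"ry":0,"rz":0},{"x":0,"y":0,"z":0,"rx":0,"ry":0,"rz":0},{"x":0,"y":0,"z":0,"rx":0,"ry":0,"rz":0}]' 1
python3 -m crank '[{"x":0,"y":0,"z":4,"rx":0,"ry":0,"rz":0},{"x":0,"y":0,"z":15,"rx":0,"ry":0,"rz":0},{"x":0,"y":0,"z":40,"rx":0,"ry":0,"rz":0},{"x":0,"y":0,"z":75,"rx":0,"ry":0,"rz":0},{"x":0,"y":0,"z":100,"rx":0,"ry":0,"rz":0}]'
python3 -m crank '[{"x":0,"y":0,"z":0,"rx":0,"ry":0,"rz":0},{"x":0,"y":0,"z":0,"rx":0,"ry":0,"rz":0}]'|head -2
python3 - <<'E'
from h import *
for n in ('wrist','scene'):
    im,d=robot.get_image(n); P=cloud(cam(n),d)
    q=band(P,.656,-.014,.05,.095,.102); print(n,'collar',disc(q,0),fitc(q[:,:2],.031))
    q=band(P,.656,-.014,.06,.0815,.087); print('flange',disc(q,0)); A=np.c_[q[:,:2]-[.656,-.014],np.ones(len(q))]; print('plane',np.linalg.lstsq(A,q[:,2],rcond=None)[0].round(4))
    q=band(P,.656,-.014,.09,.010,.016); print('plate',disc(q,0))
lev(st(),[.478,-.2565,.15])
E
```

```text
clock: 19.8
position: [0.6562, -0.0142, 0.0837]
eef_rot: [-180.0, -0.2, 160.0]
force: [-2.5, 0.9, 4.8]
finger_gap: 0.0616
clock: 20.3
position: [0.6562, -0.0142, 0.0836]
eef_rot: [-180.0, -0.2, 160.0]
force: [0.2, -0.1, 0.2]
finger_gap: 0.0852
clock: 20.8
position: [0.6568, -0.0143, 0.1868]
eef_rot: [-180.0, -0.0, 160.0]
force: [0.3, -1.3, 0.8]
finger_gap: 0.0854
clock: 21.0
position: [0.6576, -0.0144, 0.1884]
wrist collar (907, array([ 0.6547, -0.0147]), 0.032, array([ 0.6534, -0.0142,  0.0967]), array([0.0954, 0.0967, 0.0979])) (array([ 0.6545, -0.0146]), 0.0008)
flange (8000, array([ 0.6547, -0.0147]), 0.044, array([ 0.6513, -0.0136,  0.083 ]), array([0.0819, 0.083 , 0.0842]))
plane [-0.0033  0.0003  0.083 ]
plate (2724, array([ 0.6542, -0.014 ]), 0.0747, array([ 0.6335, -0.0051,  0.0119]), array([0.0102, 0.0119, 0.0137]))
scene collar (99, array([ 0.6571, -0.0146]), 0.0327, array([ 0.6585, -0.0136,  0.0969]), array([0.0951, 0.097 , 0.0984])) (array([ 0.6564, -0.0135]), 0.0007)
flange (451, array([ 0.6573, -0.0141]), 0.0445, array([ 0.6625, -0.0133,  0.0839]), array([0.0823, 0.0839, 0.086 ]))
plane [-0.0033 -0.0002  0.084 ]
plate (384, array([ 0.6559, -0.0125]), 0.0753, array([ 0.6631, -0.0119,  0.0125]), array([0.0102, 0.0124, 0.0149]))
t 21.1 p [ 0.6562 -0.0142  0.1858] r [-1.7998e+02 -1.0000e-01  1.5999e+02] F [-0.4  0.7  0. ] gap 0.0858 q [-8. 28. 11. 73. -0. 12.]
level rx,ry [-0.01 -0.1 ]
go mm [-178.2 -242.3  -35.8]
```

The saucer is seated, flange top .0835 against .084 expected, and level. Next the chamber.

```bash
python3 -m crank '[{"x":-16,"y":-22,"z":0,"rx":0,"ry":0,"rz":0},{"x":-46,"y":-60,"z":0,"rx":0,"ry":0,"rz":0},{"x":-74,"y":-98,"z":0,"rx":0,"ry":0,"rz":0},{"x":-94,"y":-128,"z":-5,"rx":0,"ry":0,"rz":0},{"x":-100,"y":-142,"z":-10,"rx":0,"ry":0,"rz":0}]' 1 | head -2
python3 -m crank '[{"x":-20,"y":-25,"z":-10,"rx":0,"ry":0,"rz":0},{"x":-45,"y":-52,"z":-20,"rx":0,"ry":0,"rz":0},{"x":-65,"y":-75,"z":-30,"rx":0,"ry":0,"rz":0},{"x":-76,"y":-95,"z":-40,"rx":0,"ry":0,"rz":0},{"x":-78,"y":-98,"z":-46,"rx":0,"ry":0,"rz":0}]' 1 | head -2
python3 -m crank '[{"x":0,"y":0,"z":0,"rx":0,"ry":0,"rz":0},{"x":0,"y":0,"z":0,"rx":0,"ry":0,"rz":0},{"x":0,"y":0,"z":0,"rx":0,"ry":0,"rz":0}]'|head -2
python3 - <<'E'
from h import *
o=st();im,d,P=look('wrist',['chamber'],'w8')
q=band(P,.477,-.256,.04,.045,.052); c=fitc(q[:,:2],.0227); print(c); lev(o,[*c[0],.02])
E
```

```text
clock: 21.6
position: [0.5534, -0.1579, 0.1743]
clock: 22.1
position: [0.4738, -0.2569, 0.1263]
clock: 22.4
position: [0.4746, -0.2561, 0.1264]
t 22.4 p [ 0.4746 -0.2561  0.1264] r [179.99  -0.43 159.75] F [ 0.6 -0.8 -0.5] gap 0.0856 q [-37.  17. -13.  60.  -0. -17.]
wrist chamber (1088, array([ 0.4755, -0.2572]), 0.0241, array([ 0.4761, -0.2572,  0.0466]), array([0.0409, 0.0477, 0.0492]))
(array([ 0.4753, -0.2569]), 0.0007)
level rx,ry [-0.15 -0.4 ]
go mm [   0.7   -0.8 -106.4]
```

```bash
python3 -m crank '[{"x":0.8,"y":-1,"z":-10,"rx":-0.15,"ry":-0.4,"rz":0},{"x":0.8,"y":-1,"z":-40,"rx":-0.15,"ry":-0.4,"rz":0},{"x":0.8,"y":-1,"z":-75,"rx":-0.15,"ry":-0.4,"rz":0},{"x":0.8,"y":-1,"z":-96,"rx":-0.15,"ry":-0.4,"rz":0},{"x":0.8,"y":-1,"z":-104,"rx":-0.15,"ry":-0.4,"rz":0}]' 1
python3 -m crank '[{"x":0,"y":0,"z":0,"rx":0,"ry":0,"rz":0},{"x":0,"y":0,"z":0,"rx":0,"ry":0,"rz":0}]'
python3 -m crank '[{"x":0,"y":0,"z":0,"rx":0,"ry":0,"rz":0},{"x":0,"y":0,"z":0,"rx":0,"ry":0,"rz":0},{"x":0,"y":0,"z":0,"rx":0,"ry":0,"rz":0},{"x":0,"y":0,"z":0,"rx":0,"ry":0,"rz":0},{"x":0,"y":0,"z":0,"rx":0,"ry":0,"rz":0}]' 0
python3 -m crank '[{"x":0,"y":0,"z":0,"rx":0,"ry":0,"rz":0},{"x":0,"y":0,"z":0,"rx":0,"ry":0,"rz":0},{"x":0,"y":0,"z":0,"rx":0,"ry":0,"rz":0}]' 0
```

```text
clock: 22.95
position: [0.4746, -0.2556, 0.0207]
eef_rot: [179.9, -0.2, 159.8]
force: [-1.2, 0.6, -0.1]
finger_gap: 0.0852
clock: 23.15
position: [0.4753, -0.2556, 0.0215]
eef_rot: [180.0, -0.1, 159.9]
force: [0.8, 0.5, -0.4]
finger_gap: 0.0855
clock: 23.65
position: [0.4763, -0.2563, 0.023]
eef_rot: [180.0, 0.0, 159.9]
force: [-0.6, 0.3, 5.9]
finger_gap: 0.0457
clock: 23.95
position: [0.4763, -0.2563, 0.023]
eef_rot: [180.0, 0.1, 159.9]
force: [0.4, 0.1, 0.3]
finger_gap: 0.0462
```

```bash
python3 -m crank '[{"x":0,"y":0,"z":4,"rx":0,"ry":0,"rz":0},{"x":0,"y":0,"z":15,"rx":0,"ry":0,"rz":0},{"x":0,"y":0,"z":38,"rx":0,"ry":0,"rz":0},{"x":0,"y":0,"z":65,"rx":0,"ry":0,"rz":0},{"x":0,"y":0,"z":95,"rx":0,"ry":0,"rz":0}]' 0
python3 -m crank '[{"x":12,"y":16,"z":22,"rx":0,"ry":0,"rz":0},{"x":32,"y":43,"z":35,"rx":0,"ry":0,"rz":0},{"x":54,"y":73,"z":40,"rx":0,"ry":0,"rz":0},{"x":76,"y":103,"z":40,"rx":0,"ry":0,"rz":0},{"x":94,"y":127,"z":40,"rx":0,"ry":0,"rz":0}]' 0 | head -2
python3 -m crank '[{"x":20,"y":27,"z":0,"rx":0,"ry":0,"rz":0},{"x":42,"y":55,"z":0,"rx":0,"ry":0,"rz":0},{"x":62,"y":82,"z":0,"rx":0,"ry":0,"rz":0},{"x":78,"y":104,"z":0,"rx":0,"ry":0,"rz":0},{"x":84,"y":114,"z":0,"rx":0,"ry":0,"rz":0}]' 0 | head -2
python3 -m crank '[{"x":0,"y":0,"z":0,"rx":0,"ry":0,"rz":0},{"x":0,"y":0,"z":0,"rx":0,"ry":0,"rz":0},{"x":0,"y":0,"z":0,"rx":0,"ry":0,"rz":0}]'|tail -4
cat > cha.py <<'E'
from h import *
o,im,P,q=held(.018,.032,.04); x,y,z=o['position']; save('w9_%d'%(o['clock']*10),im)
r=q[(q[:,2]>z+.021)&(q[:,2]<z+.029)]; print('rim',np.percentile(r[:,2]-z,[5,50,95]).round(4),fitc(r[:,:2],.0227)); A=np.c_[r[:,:2]-[x,y],np.ones(len(r))]; print('plane',np.linalg.lstsq(A,r[:,2],rcond=None)[0].round(4))
q=band(P,.655,-.014,.05,.095,.1015); print('collar',disc(q,0),fitc(q[:,:2],.031))
lev(o,[.6555,-.0145,.107])
E
python3 cha.py
```

```text
clock: 24.45
position: [0.4758, -0.256, 0.1193]
eef_rot: [180.0, -0.0, 159.9]
force: [0.3, -0.2, -1.1]
finger_gap: 0.0461
clock: 24.95
position: [0.571, -0.1275, 0.1607]
clock: 25.45
position: [0.6562, -0.0113, 0.1612]
position: [0.6555, -0.0124, 0.1615]
eef_rot: [180.0, 0.1, 160.0]
force: [-1.1, -0.3, -1.1]
finger_gap: 0.0462
t 25.75 p [ 0.6555 -0.0124  0.1615] r [1.7996e+02 1.2000e-01 1.5997e+02] F [-1.1 -0.3 -1.1] gap 0.0462 q [-8. 28.  8. 70.  0. 12.]
rim [0.0215 0.0248 0.026 ] (array([ 0.6544, -0.0127]), 0.0006)
plane [-0.0064  0.0036  0.1858]
collar (737, array([ 0.655 , -0.0147]), 0.032, array([ 0.6403, -0.0103,  0.0981]), array([0.0962, 0.0982, 0.0993])) (array([ 0.6563, -0.015 ]), 0.0007)
level rx,ry [0.   0.13]
go mm [ -0.   -2.1 -54.5]
```

```bash
python3 -m crank '[{"x":0.8,"y":-2,"z":0,"rx":0,"ry":0.1,"rz":0},{"x":0.8,"y":-2,"z":-8,"rx":0,"ry":0.1,"rz":0},{"x":0.8,"y":-2,"z":-20,"rx":0,"ry":0.1,"rz":0},{"x":0.8,"y":-2,"z":-30,"rx":0,"ry":0.1,"rz":0},{"x":0.8,"y":-2,"z":-34,"rx":0,"ry":0.1,"rz":0}]' 0 |head -2
python3 -m crank '[{"x":0,"y":0,"z":0,"rx":0,"ry":0,"rz":0},{"x":0,"y":0,"z":0,"rx":0,"ry":0,"rz":0}]' | tail -4
python3 cha.py
```

```text
clock: 26.3
position: [0.655, -0.0144, 0.125]
position: [0.6546, -0.0142, 0.1244]
eef_rot: [-180.0, -0.2, 160.0]
force: [0.9, -0.0, -0.9]
finger_gap: 0.0459
t 26.5 p [ 0.6546 -0.0142  0.1244] r [-179.96   -0.23  159.96] F [ 0.9 -0.  -0.9] gap 0.0459 q [-8. 30.  5. 66.  0. 12.]
rim [0.0216 0.0253 0.0265] (array([ 0.654 , -0.0145]), 0.0006)
plane [-0.0127  0.0015  0.1492]
collar (1001, array([ 0.6549, -0.0141]), 0.0319, array([ 0.6382, -0.0082,  0.0984]), array([0.096 , 0.0986, 0.0998])) (array([ 0.6566, -0.015 ]), 0.0007)
level rx,ry [-0.04 -0.23]
go mm [  0.9  -0.3 -17.4]
```

```bash
python3 -m crank '[{"x":1.2,"y":0,"z":-3,"rx":0,"ry":-0.2,"rz":0},{"x":1.2,"y":0,"z":-8,"rx":0,"ry":-0.2,"rz":0},{"x":1.2,"y":0,"z":-12,"rx":0,"ry":-0.2,"rz":0},{"x":1.2,"y":0,"z":-14,"rx":0,"ry":-0.2,"rz":0},{"x":1.2,"y":0,"z":-14.5,"rx":0,"ry":-0.2,"rz":0}]' 0
for i in 1 2; do python3 -m crank '[{"x":0,"y":0,"z":-0.4,"rx":0,"ry":0,"rz":0},{"x":0,"y":0,"z":-0.8,"rx":0,"ry":0,"rz":0},{"x":0,"y":0,"z":-0.8,"rx":0,"ry":0,"rz":0}]' 0; done
```

```text
clock: 27.05
position: [0.6559, -0.0142, 0.1099]
eef_rot: [180.0, -0.0, 160.0]
force: [0.5, 0.9, -1.0]
finger_gap: 0.0457
clock: 27.35
position: [0.6559, -0.0143, 0.1092]
eef_rot: [180.0, -0.0, 160.0]
force: [0.9, 1.1, -1.6]
finger_gap: 0.046
clock: 27.65
position: [0.6559, -0.0142, 0.1084]
eef_rot: [180.0, -0.0, 160.0]
force: [0.9, 0.2, -1.6]
finger_gap: 0.046
```

```bash
for i in 1 2 ; do python3 -m crank '[{"x":0,"y":0,"z":-0.4,"rx":0,"ry":0,"rz":0},{"x":0,"y":0,"z":-0.7,"rx":0,"ry":0,"rz":0},{"x":0,"y":0,"z":-0.7,"rx":0,"ry":0,"rz":0}]' 0; done
```

```text
clock: 27.95
position: [0.6559, -0.0143, 0.1076]
eef_rot: [180.0, -0.0, 160.0]
force: [0.1, -0.0, -0.1]
finger_gap: 0.0464
clock: 28.25
position: [0.6559, -0.0142, 0.1071]
eef_rot: [180.0, -0.0, 160.0]
force: [-0.3, 0.3, 0.0]
finger_gap: 0.0461
```

```bash
python3 -m crank '[{"x":0,"y":0,"z":-0.4,"rx":0,"ry":0,"rz":0},{"x":0,"y":0,"z":-0.7,"rx":0,"ry":0,"rz":0},{"x":0,"y":0,"z":-0.7,"rx":0,"ry":0,"rz":0}]' 0
```

```text
clock: 28.55
position: [0.656, -0.0143, 0.107]
eef_rot: [180.0, 0.0, 160.0]
force: [-1.7, 0.3, 4.8]
finger_gap: 0.0457
```

Contact came at TCP .107, as predicted. I'll release and check.

```bash
python3 -m crank '[{"x":0,"y":0,"z":0,"rx":0,"ry":0,"rz":0},{"x":0,"y":0,"z":0,"rx":0,"ry":0,"rz":0},{"x":0,"y":0,"z":0,"rx":0,"ry":0,"rz":0},{"x":0,"y":0,"z":0,"rx":0,"ry":0,"rz":0},{"x":0,"y":0,"z":0,"rx":0,"ry":0,"rz":0}]' 1
python3 -m crank '[{"x":0,"y":0,"z":4,"rx":0,"ry":0,"rz":0},{"x":0,"y":0,"z":15,"rx":0,"ry":0,"rz":0},{"x":0,"y":0,"z":40,"rx":0,"ry":0,"rz":0},{"x":0,"y":0,"z":70,"rx":0,"ry":0,"rz":0},{"x":0,"y":0,"z":90,"rx":0,"ry":0,"rz":0}]' | head -2
python3 -m crank '[{"x":0,"y":0,"z":0,"rx":0,"ry":0,"rz":0},{"x":0,"y":0,"z":0,"rx":0,"ry":0,"rz":0},{"x":0,"y":0,"z":0,"rx":0,"ry":0,"rz":0}]'|head -2
python3 - <<'E'
from h import *
for n in ('wrist','scene'):
    im,d=robot.get_image(n); P=cloud(cam(n),d); save('c1'+n,im)
    q=band(P,.656,-.014,.04,.1285,.136); print(n,'rim',disc(q,0),fitc(q[:,:2],.0227)); A=np.c_[q[:,:2]-[.656,-.014],np.ones(len(q))]; print('plane',np.linalg.lstsq(A,q[:,2],rcond=None)[0].round(4))
    q=band(P,.656,-.014,.05,.095,.1015); print('collar',disc(q,0),fitc(q[:,:2],.031))
    q=band(P,.656,-.014,.06,.0815,.087); print('flange',disc(q,0))
    q=band(P,.656,-.014,.09,.010,.016); print('plate',disc(q,0))
lev(st(),[.66,.2135,.15])
cv2.imwrite('pics/c1z.png',cv2.resize(cv2.imread('pics/c1scene.png')[110:260,180:330],None,fx=4,fy=4))
E
```

```text
clock: 29.05
position: [0.656, -0.0143, 0.1068]
eef_rot: [180.0, -0.0, 160.0]
force: [0.3, -0.2, -0.1]
finger_gap: 0.0854
clock: 29.55
position: [0.6567, -0.0144, 0.2002]
clock: 29.85
position: [0.6562, -0.0143, 0.1991]
wrist rim (898, array([ 0.6555, -0.0148]), 0.0239, array([ 0.655 , -0.0148,  0.1315]), array([0.1294, 0.1317, 0.1328])) (array([ 0.655 , -0.0148]), 0.0007)
plane [-0.0088  0.0047  0.1315]
collar (816, array([ 0.6555, -0.0148]), 0.0319, array([ 0.6463, -0.0112,  0.098 ]), array([0.0958, 0.098 , 0.1006])) (array([ 0.6558, -0.0149]), 0.001)
flange (3852, array([ 0.6555, -0.0149]), 0.0441, array([ 0.6425, -0.0098,  0.0841]), array([0.0829, 0.0841, 0.0854]))
plate (3229, array([ 0.6553, -0.0144]), 0.0747, array([ 0.6357, -0.0059,  0.0126]), array([0.0103, 0.0127, 0.0147]))
scene rim (88, array([ 0.6564, -0.0151]), 0.025, array([ 0.6567, -0.0143,  0.1308]), array([0.1289, 0.1308, 0.1328])) (array([ 0.6569, -0.0137]), 0.0007)
plane [0.0022 0.0109 0.1308]
collar (123, array([ 0.6579, -0.0131]), 0.0329, array([ 0.6729, -0.0123,  0.0975]), array([0.0952, 0.0974, 0.101 ])) (array([ 0.6503, -0.0144]), 0.0031)
flange (282, array([ 0.6576, -0.013 ]), 0.0443, array([ 0.6741, -0.012 ,  0.0838]), array([0.0822, 0.0838, 0.0857]))
plate (383, array([ 0.6562, -0.0135]), 0.0756, array([ 0.6634, -0.0132,  0.0125]), array([0.0102, 0.0125, 0.0148]))
t 29.95 p [ 0.6559 -0.0142  0.1985] r [1.7997e+02 2.0000e-02 1.5996e+02] F [0.3 0.3 0. ] gap 0.0854 q [-8. 28. 13. 75.  0. 12.]
level rx,ry [-0.02  0.03]
go mm [  4.1 227.7 -48.5]
```

View pics/c1z.png

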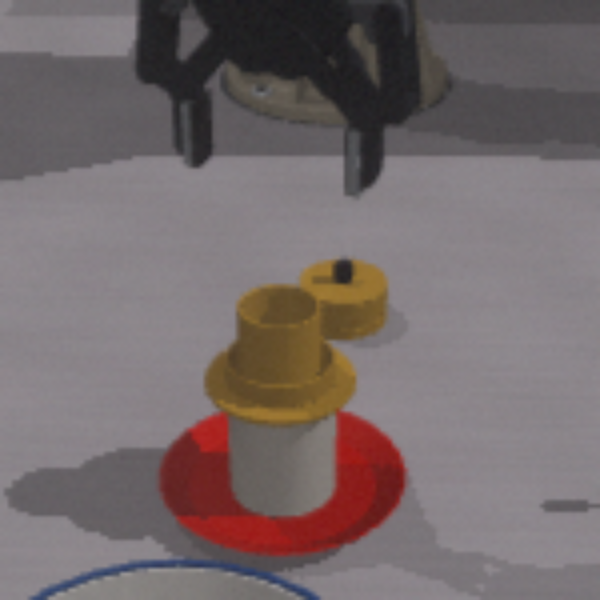

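The scene crop shows cup, saucer and chamber stacked upright on the plate. Next the press.

```bash
python3 -m crank '[{"x":0,"y":25,"z":0,"rx":0,"ry":0,"rz":0},{"x":1,"y":65,"z":0,"rx":0,"ry":0,"rz":0},{"x":2,"y":105,"z":0,"rx":0,"ry":0,"rz":0},{"x":2,"y":130,"z":-10,"rx":0,"ry":0,"rz":0},{"x":2,"y":140,"z":-15,"rx":0,"ry":0,"rz":0}]' 0.7 | head -2
python3 -m crank '[{"x":0,"y":25,"z":-10,"rx":0,"ry":0,"rz":0},{"x":0,"y":50,"z":-20,"rx":0,"ry":0,"rz":0},{"x":0,"y":70,"z":-30,"rx":0,"ry":0,"rz":0},{"x":0,"y":84,"z":-35,"rx":0,"ry":0,"rz":0},{"x":0,"y":87,"z":-36,"rx":0,"ry":0,"rz":0}]' | head -2
python3 -m crank '[{"x":0,"y":0,"z":0,"rx":0,"ry":0,"rz":0},{"x":0,"y":0,"z":0,"rx":0,"ry":0,"rz":0},{"x":0,"y":0,"z":0,"rx":0,"ry":0,"rz":0}]'|head -2
python3 - <<'E'
from h import *
o=st();im,d,P=look('wrist',['press','disc'],'w10')
q=band(P,.66,.2135,.02,.057,.064); print('knob top',disc(q,0))
b=brass(im)&(np.hypot(P[...,0]-.66,P[...,1]-.2135)<.03)&(P[...,2]<.009)&(P[...,2]>.003); print('disc',disc(P[b],0))
lev(o,[.66,.2135,.049])
E
```

```text
clock: 30.45
position: [0.6568, 0.1283, 0.1816]
clock: 30.95
position: [0.6561, 0.2163, 0.1442]
clock: 31.25
position: [0.6565, 0.2154, 0.1447]
t 31.25 p [0.6565 0.2154 0.1447] r [-179.94   -0.19  160.13] F [-0.1  0.3  0.8] gap 0.0597 q [11. 33. 14. 71.  0. 31.]
wrist press (237, array([0.6598, 0.2125]), 0.0059, array([0.6588, 0.2128, 0.0598]), array([0.0551, 0.0603, 0.0615]))
wrist disc (834, array([0.6596, 0.2125]), 0.0162, array([0.6572, 0.2134, 0.0065]), array([0.0053, 0.0066, 0.0077]))
knob top (213, array([0.6597, 0.2125]), 0.0059, array([0.6592, 0.2127, 0.0603]), array([0.0587, 0.0604, 0.0615]))
disc (784, array([0.6595, 0.2126]), 0.0161, array([0.6572, 0.2135, 0.0065]), array([0.0053, 0.0065, 0.0077]))
level rx,ry [-0.  -0.2]
go mm [  3.5  -1.9 -95.7]
```

View pics/w10.png

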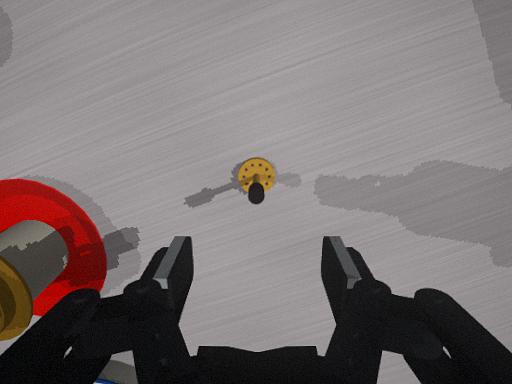

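The wrist view shows the press upright, knob at (256,192) and disc at (256,175), with both circle centres at (.6597,.2125).

```bash
python3 -m crank '[{"x":3.2,"y":-2.9,"z":0,"rx":0,"ry":-0.2,"rz":0},{"x":3.2,"y":-2.9,"z":-25,"rx":0,"ry":-0.2,"rz":0},{"x":3.2,"y":-2.9,"z":-55,"rx":0,"ry":-0.2,"rz":0},{"x":3.2,"y":-2.9,"z":-75,"rx":0,"ry":-0.2,"rz":0},{"x":3.2,"y":-2.9,"z":-82,"rx":0,"ry":-0.2,"rz":0}]' 0.7 | head -2
python3 -m crank '[{"x":0,"y":0,"z":0,"rx":0,"ry":0,"rz":0},{"x":0,"y":0,"z":0,"rx":0,"ry":0,"rz":0}]' 0.45
python3 -c "
from h import *
lev(robot.observe(),[.6597,.2125,.049])"
```

```text
clock: 31.8
position: [0.6583, 0.2115, 0.0602]
clock: 32.0
position: [0.6588, 0.2112, 0.061]
eef_rot: [-179.9, -0.1, 160.1]
force: [0.2, -0.3, 0.6]
finger_gap: 0.0385
level rx,ry [ 0.04 -0.16]
go mm [  0.9   1.3 -12. ]
```

```bash
python3 -m crank '[{"x":0.9,"y":1.3,"z":0,"rx":0,"ry":-0.15,"rz":0},{"x":0.9,"y":1.3,"z":-6,"rx":0,"ry":-0.15,"rz":0},{"x":0.9,"y":1.3,"z":-11,"rx":0,"ry":-0.15,"rz":0},{"x":0.9,"y":1.3,"z":-12,"rx":0,"ry":-0.15,"rz":0},{"x":0.9,"y":1.3,"z":-12,"rx":0,"ry":-0.15,"rz":0}]' 0.45
python3 -m crank '[{"x":0,"y":0,"z":0,"rx":0,"ry":0,"rz":0},{"x":0,"y":0,"z":0,"rx":0,"ry":0,"rz":0},{"x":0,"y":0,"z":0,"rx":0,"ry":0,"rz":0},{"x":0,"y":0,"z":0,"rx":0,"ry":0,"rz":0},{"x":0,"y":0,"z":0,"rx":0,"ry":0,"rz":0}]' 0
python3 -m crank '[{"x":0,"y":0,"z":0,"rx":0,"ry":0,"rz":0},{"x":0,"y":0,"z":0,"rx":0,"ry":0,"rz":0}]' 0
python3 -m crank '[{"x":0,"y":0,"z":4,"rx":0,"ry":0,"rz":0},{"x":0,"y":0,"z":15,"rx":0,"ry":0,"rz":0},{"x":0,"y":0,"z":40,"rx":0,"ry":0,"rz":0},{"x":0,"y":0,"z":70,"rx":0,"ry":0,"rz":0},{"x":0,"y":0,"z":100,"rx":0,"ry":0,"rz":0}]' 0
```

```text
clock: 32.5
position: [0.6594, 0.2125, 0.0485]
eef_rot: [-179.9, -0.0, 160.1]
force: [-0.2, -0.4, 0.1]
finger_gap: 0.0385
clock: 33.0
position: [0.6595, 0.2126, 0.0486]
eef_rot: [-179.9, -0.0, 160.1]
force: [-0.1, 0.9, 0.7]
finger_gap: 0.0087
clock: 33.2
position: [0.6595, 0.2126, 0.0487]
eef_rot: [-179.9, -0.0, 160.1]
force: [0.2, 0.3, -0.2]
finger_gap: 0.0085
clock: 33.7
position: [0.6593, 0.2125, 0.1503]
eef_rot: [-179.9, -0.0, 160.1]
force: [1.2, -0.0, -0.8]
finger_gap: 0.0087
```

```bash
python3 -m crank '[{"x":0,"y":-5,"z":25,"rx":0,"ry":0,"rz":0},{"x":0,"y":-15,"z":45,"rx":0,"ry":0,"rz":0},{"x":-1,"y":-35,"z":56,"rx":0,"ry":0,"rz":0},{"x":-1,"y":-55,"z":57,"rx":0,"ry":0,"rz":0},{"x":-1,"y":-75,"z":57,"rx":0,"ry":0,"rz":0}]' 0 | head -2
python3 -m crank '[{"x":0,"y":-28,"z":0,"rx":0,"ry":0,"rz":0},{"x":-1,"y":-60,"z":0,"rx":0,"ry":0,"rz":0},{"x":-2,"y":-95,"z":0,"rx":0,"ry":0,"rz":0},{"x":-3,"y":-120,"z":0,"rx":0,"ry":0,"rz":0},{"x":-3,"y":-132,"z":0,"rx":0,"ry":0,"rz":0}]' 0 | head -2
python3 -m crank '[{"x":0,"y":0,"z":0,"rx":0,"ry":0,"rz":0},{"x":0,"y":0,"z":0,"rx":0,"ry":0,"rz":0},{"x":0,"y":0,"z":0,"rx":0,"ry":0,"rz":0}]'|tail -4
cat > pr.py <<'E'
from h import *
o=st(); x,y,z=o['position']
for n in ('wrist','scene'):
    im,d=robot.get_image(n); P=cloud(cam(n),d); save('p%d'%(o['clock']*10)+n,im)
    b=brass(im)&(np.hypot(P[...,0]-x,P[...,1]-y)<.04)&(P[...,2]<z-.035)&(P[...,2]>z-.056); q=P[b]
    if len(q)>10: print(n,'disc',disc(q,0)); q=q[abs(q[:,2]-np.median(q[:,2]))<.003]; A=np.c_[q[:,:2]-[x,y],np.ones(len(q))]; print(' plane',np.linalg.lstsq(A,q[:,2],rcond=None)[0].round(4), 'rel',np.median(q[:,2])-z)
    q=band(P,.656,-.014,.04,.1285,.136); print(n,'rim',len(q), fitc(q[:,:2],.0227) if len(q)>9 else '')
lev(o,[.6555,-.0147,.088+.0487])
E
python3 pr.py
python3 -c "
import cv2,glob
f=sorted(glob.glob('pics/p*scene.png'))[-1]; cv2.imwrite('pics/p1z.png',cv2.resize(cv2.imread(f)[80:230,180:330],None,fx=4,fy=4))"
```

```text
clock: 34.2
position: [0.658, 0.1355, 0.207]
clock: 34.7
position: [0.6538, -0.0003, 0.2053]
position: [0.6535, 0.0006, 0.2048]
eef_rot: [-179.9, -0.3, 159.9]
force: [-0.0, 0.0, -0.0]
finger_gap: 0.0089
t 35.0 p [6.535e-01 6.000e-04 2.048e-01] r [-179.86   -0.27  159.88] F [-0.  0. -0.] gap 0.0089 q [-7. 28. 13. 76. -0. 13.]
wrist disc (1757, array([0.6535, 0.0007]), 0.0162, array([0.6507, 0.0018, 0.1628]), array([0.1609, 0.1629, 0.1641]))
 plane [0.0006 0.0066 0.1628] rel -0.041907354164691574
wrist rim 552 (array([ 0.6558, -0.0141]), 0.0006)
scene disc (102, array([0.6557, 0.0024]), 0.0169, array([0.6583, 0.003 , 0.1618]), array([0.158 , 0.162 , 0.1649]))
 plane [-0.0288 -0.0064  0.1621] rel -0.04267196669454962
scene rim 85 (array([ 0.6567, -0.0138]), 0.0008)
level rx,ry [ 0.04 -0.3 ]
go mm [  2.  -15.3 -68.1]
```

View pics/p1z.png

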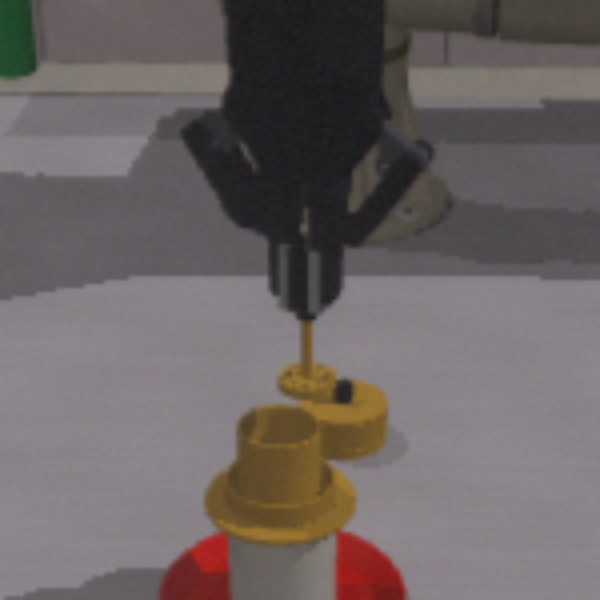

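The crop shows the press hanging straight with its disc level. The offset to the chamber axis is (+2, −15) mm.

```bash
python3 -m crank '[{"x":1,"y":-5,"z":0,"rx":0,"ry":-0.3,"rz":0},{"x":2,"y":-10,"z":0,"rx":0,"ry":-0.3,"rz":0},{"x":2,"y":-15,"z":-5,"rx":0,"ry":-0.3,"rz":0},{"x":2,"y":-15.3,"z":-12,"rx":0,"ry":-0.3,"rz":0},{"x":2,"y":-15.3,"z":-16,"rx":0,"ry":-0.3,"rz":0}]' 0 | head -2
python3 -m crank '[{"x":0,"y":0,"z":0,"rx":0,"ry":0,"rz":0},{"x":0,"y":0,"z":0,"rx":0,"ry":0,"rz":0}]' | tail -4
python3 pr.py
```

```text
clock: 35.6
position: [0.6553, -0.0146, 0.1879]
position: [0.655, -0.0145, 0.1874]
eef_rot: [-179.9, -0.1, 159.9]
force: [-0.2, 0.0, -0.3]
finger_gap: 0.0085
t 35.8 p [ 0.655  -0.0145  0.1874] r [-1.7994e+02 -8.0000e-02  1.5988e+02] F [-0.2  0.  -0.3] gap 0.0085 q [-8. 28. 11. 74. -0. 12.]
wrist disc (2418, array([ 0.6556, -0.0148]), 0.024, array([ 0.6515, -0.0133,  0.142 ]), array([0.1321, 0.1453, 0.1467]))
 plane [0.0074 0.0141 0.1456] rel -0.04172407457015548
wrist rim 797 (array([ 0.6558, -0.0149]), 0.0006)
scene disc (121, array([ 0.66  , -0.0107]), 0.0237, array([ 0.6619, -0.0117,  0.1424]), array([0.1317, 0.1446, 0.1466]))
 plane [-0.0356 -0.0091  0.145 ] rel -0.04234568389319038
scene rim 58 (array([ 0.6564, -0.0137]), 0.0007)
level rx,ry [ 0.03 -0.1 ]
go mm [  0.5  -0.2 -50.7]
```

```bash
python3 -m crank '[{"x":0.6,"y":-0.2,"z":-6,"rx":0,"ry":-0.1,"rz":0},{"x":0.6,"y":-0.2,"z":-18,"rx":0,"ry":-0.1,"rz":0},{"x":0.6,"y":-0.2,"z":-32,"rx":0,"ry":-0.1,"rz":0},{"x":0.6,"y":-0.2,"z":-43,"rx":0,"ry":-0.1,"rz":0},{"x":0.6,"y":-0.2,"z":-47,"rx":0,"ry":-0.1,"rz":0}]' 0 
python3 -m crank '[{"x":0,"y":0,"z":0,"rx":0,"ry":0,"rz":0},{"x":0,"y":0,"z":0,"rx":0,"ry":0,"rz":0}]'
python3 -m crank '[{"x":0,"y":0,"z":-0.5,"rx":0,"ry":0,"rz":0},{"x":0,"y":0,"z":-1,"rx":0,"ry":0,"rz":0},{"x":0,"y":0,"z":-1,"rx":0,"ry":0,"rz":0}]' 0
```

```text
clock: 36.4
position: [0.6548, -0.0145, 0.1387]
eef_rot: [-180.0, -0.1, 159.9]
force: [1.1, 0.2, -1.2]
finger_gap: 0.0086
clock: 36.6
position: [0.6547, -0.0145, 0.1386]
eef_rot: [-179.9, -0.1, 159.9]
force: [-0.2, -0.2, -1.4]
finger_gap: 0.0085
clock: 36.9
position: [0.6549, -0.0145, 0.1379]
eef_rot: [-180.0, -0.1, 159.9]
force: [0.8, 0.0, -0.5]
finger_gap: 0.0089
```

```bash
for i in 1 2 3; do python3 -m crank '[{"x":0,"y":0,"z":-0.3,"rx":0,"ry":0,"rz":0},{"x":0,"y":0,"z":-0.6,"rx":0,"ry":0,"rz":0},{"x":0,"y":0,"z":-0.6,"rx":0,"ry":0,"rz":0}]' 0; done
```

```text
clock: 37.2
position: [0.6549, -0.0145, 0.1374]
eef_rot: [-180.0, -0.1, 159.9]
force: [-0.0, 0.4, -1.1]
finger_gap: 0.0086
clock: 37.5
position: [0.6548, -0.0145, 0.1367]
eef_rot: [-180.0, -0.1, 159.9]
force: [0.5, -1.0, -0.9]
finger_gap: 0.0085
clock: 37.8
position: [0.6551, -0.0146, 0.1366]
eef_rot: [-180.0, -0.0, 159.9]
force: [-0.3, 0.4, 2.5]
finger_gap: 0.0086
```

Contact came at .1366 against .1365 predicted. I'll release to half open and rise.

```bash
python3 -m crank '[{"x":0,"y":0,"z":0,"rx":0,"ry":0,"rz":0},{"x":0,"y":0,"z":0,"rx":0,"ry":0,"rz":0},{"x":0,"y":0,"z":0,"rx":0,"ry":0,"rz":0},{"x":0,"y":0,"z":0,"rx":0,"ry":0,"rz":0},{"x":0,"y":0,"z":0,"rx":0,"ry":0,"rz":0}]' 0.6
python3 -m crank '[{"x":0,"y":0,"z":4,"rx":0,"ry":0,"rz":0},{"x":0,"y":0,"z":15,"rx":0,"ry":0,"rz":0},{"x":0,"y":0,"z":35,"rx":0,"ry":0,"rz":0},{"x":0,"y":0,"z":55,"rx":0,"ry":0,"rz":0},{"x":0,"y":0,"z":70,"rx":0,"ry":0,"rz":0}]' | head -2
python3 -m crank '[{"x":0,"y":0,"z":0,"rx":0,"ry":0,"rz":0},{"x":0,"y":0,"z":0,"rx":0,"ry":0,"rz":0},{"x":0,"y":0,"z":0,"rx":0,"ry":0,"rz":0}]' 1 |head -2
cat > chk.py <<'E'
from h import *
import sys
for n in ('wrist','scene'):
    im,d=robot.get_image(n); P=cloud(cam(n),d); save('k%s_'%sys.argv[1]+n,im)
    q=band(P,.656,-.014,.03,.142,.153); print(n,'knobtop',disc(q,0))
    q=band(P,.656,-.014,.04,.1285,.136); print(n,'rim',disc(q,0),fitc(q[:,:2],.0227))
    q=band(P,.656,-.014,.05,.095,.1015); print('collar',disc(q,0))
    q=band(P,.656,-.014,.06,.0815,.087); print('flange',disc(q,0))
    q=band(P,.656,-.014,.09,.010,.016); print('plate',disc(q,0))
lev(st(),[.4535,.018,.12])
E
python3 chk.py 1
```

```text
clock: 38.3
position: [0.655, -0.0145, 0.1365]
eef_rot: [-180.0, -0.1, 159.9]
force: [0.3, -1.2, -0.3]
finger_gap: 0.0513
clock: 38.8
position: [0.6556, -0.0147, 0.209]
clock: 39.1
position: [0.6552, -0.0146, 0.2084]
wrist knobtop (271, array([ 0.655 , -0.0146]), 0.0058, array([ 0.654 , -0.0144,  0.1475]), array([0.1435, 0.1479, 0.149 ]))
wrist rim (880, array([ 0.6555, -0.015 ]), 0.0238, array([ 0.6551, -0.0147,  0.1317]), array([0.1292, 0.1318, 0.1331])) (array([ 0.6551, -0.0148]), 0.0007)
collar (851, array([ 0.6555, -0.0148]), 0.0319, array([ 0.6467, -0.0116,  0.0978]), array([0.0952, 0.0979, 0.1006]))
flange (3592, array([ 0.6553, -0.0148]), 0.0439, array([ 0.6426, -0.01  ,  0.0842]), array([0.083 , 0.0841, 0.0854]))
plate (3135, array([ 0.6554, -0.0141]), 0.0748, array([ 0.6372, -0.0068,  0.0126]), array([0.0104, 0.0128, 0.0148]))
scene knobtop (23, array([ 0.6573, -0.0138]), 0.0065, array([ 0.6579, -0.0138,  0.1459]), array([0.1423, 0.147 , 0.1485]))
scene rim (91, array([ 0.6556, -0.0151]), 0.0254, array([ 0.6599, -0.0132,  0.131 ]), array([0.1287, 0.131 , 0.1339])) (array([ 0.6561, -0.0138]), 0.0009)
collar (120, array([ 0.6574, -0.0131]), 0.0325, array([ 0.6731, -0.0117,  0.0973]), array([0.0953, 0.0972, 0.1004]))
flange (294, array([ 0.6576, -0.014 ]), 0.0443, array([ 0.6744, -0.0124,  0.0838]), array([0.082 , 0.0837, 0.0859]))
plate (376, array([ 0.6555, -0.0132]), 0.0749, array([ 0.665 , -0.0125,  0.0125]), array([0.0103, 0.0125, 0.0149]))
t 39.2 p [ 0.655  -0.0146  0.2079] r [-1.7996e+02 -3.0000e-02  1.5989e+02] F [-0.4  0.3 -0. ] gap 0.0854 q [-8. 28. 14. 76. -0. 12.]
level rx,ry [ 0.02 -0.04]
go mm [-201.5   32.6  -87.9]
```

View pics/k1_wrist.png

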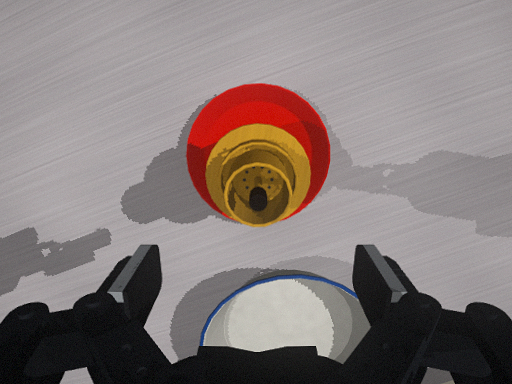

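The press is seated, its knob top at .148 and on the stack axis, shown at (258,198) in the picture. Last the lid, gripped by its side.

```bash
python3 -m crank '[{"x":-20,"y":3,"z":0,"rx":0,"ry":0,"rz":0},{"x":-50,"y":8,"z":0,"rx":0,"ry":0,"rz":0},{"x":-85,"y":13,"z":0,"rx":0,"ry":0,"rz":0},{"x":-112,"y":18,"z":-10,"rx":0,"ry":0,"rz":0},{"x":-130,"y":21,"z":-25,"rx":0,"ry":0,"rz":0}]' 1 | head -2
python3 -m crank '[{"x":-22,"y":3,"z":-15,"rx":0,"ry":0,"rz":0},{"x":-44,"y":6,"z":-35,"rx":0,"ry":0,"rz":0},{"x":-62,"y":9,"z":-50,"rx":0,"ry":0,"rz":0},{"x":-70,"y":11,"z":-60,"rx":0,"ry":0,"rz":0},{"x":-72,"y":12,"z":-63,"rx":0,"ry":0,"rz":0}]' | head -2
python3 -m crank '[{"x":0,"y":0,"z":0,"rx":0,"ry":0,"rz":0},{"x":0,"y":0,"z":0,"rx":0,"ry":0,"rz":0},{"x":0,"y":0,"z":0,"rx":0,"ry":0,"rz":0}]'|head -2
python3 - <<'E'
from h import *
o=st();im,d,P=look('wrist',['lid','lidknob'],'w11')
lev(o,[.4535,.018,.008])
E
```

```text
clock: 39.7
position: [0.5232, 0.0069, 0.1828]
clock: 40.2
position: [0.4486, 0.0193, 0.1182]
clock: 40.5
position: [0.4497, 0.0191, 0.1187]
t 40.5 p [0.4497 0.0191 0.1187] r [-1.7993e+02 -1.7000e-01  1.5991e+02] F [-0.1 -0.4  0.9] gap 0.0853 q [ -8.   8. -26.  56.  -0.  12.]
wrist lid (5250, array([0.4535, 0.0167]), 0.0319, array([0.4518, 0.0175, 0.0314]), array([0.0303, 0.0314, 0.0325]))
wrist lidknob (311, array([0.4535, 0.0168]), 0.0069, array([0.4526, 0.0172, 0.0449]), array([0.0418, 0.0452, 0.0464]))
level rx,ry [ 0.   -0.18]
go mm [   3.8   -1.1 -110.7]
```

```bash
python3 -m crank '[{"x":3.8,"y":-2.3,"z":0,"rx":0,"ry":-0.18,"rz":0},{"x":3.8,"y":-2.3,"z":-25,"rx":0,"ry":-0.18,"rz":0},{"x":3.8,"y":-2.3,"z":-50,"rx":0,"ry":-0.18,"rz":0},{"x":3.8,"y":-2.3,"z":-68,"rx":0,"ry":-0.18,"rz":0},{"x":3.8,"y":-2.3,"z":-74,"rx":0,"ry":-0.18,"rz":0}]' 1 | head -2
python3 -m crank '[{"x":0,"y":0,"z":0,"rx":0,"ry":0,"rz":0},{"x":0,"y":0,"z":0,"rx":0,"ry":0,"rz":0}]'
python3 -c "
from h import *
lev(robot.observe(),[.4535,.0168,.008])"
```

```text
clock: 41.05
position: [0.4527, 0.0167, 0.0432]
clock: 41.25
position: [0.4533, 0.0166, 0.0437]
eef_rot: [-180.0, -0.1, 159.9]
force: [0.4, -0.1, -0.5]
finger_gap: 0.0853
level rx,ry [-0.01 -0.1 ]
go mm [  0.2   0.2 -35.7]
```

```bash
python3 -m crank '[{"x":0,"y":0.2,"z":-10,"rx":0,"ry":-0.1,"rz":0},{"x":0,"y":0.2,"z":-22,"rx":0,"ry":-0.1,"rz":0},{"x":0,"y":0.2,"z":-31,"rx":0,"ry":-0.1,"rz":0},{"x":0,"y":0.2,"z":-35,"rx":0,"ry":-0.1,"rz":0},{"x":0,"y":0.2,"z":-35.5,"rx":0,"ry":-0.1,"rz":0}]' 1 
python3 -m crank '[{"x":0,"y":0,"z":0,"rx":0,"ry":0,"rz":0},{"x":0,"y":0,"z":0,"rx":0,"ry":0,"rz":0},{"x":0,"y":0,"z":0,"rx":0,"ry":0,"rz":0},{"x":0,"y":0,"z":0,"rx":0,"ry":0,"rz":0},{"x":0,"y":0,"z":0,"rx":0,"ry":0,"rz":0}]' 0
python3 -m crank '[{"x":0,"y":0,"z":0,"rx":0,"ry":0,"rz":0},{"x":0,"y":0,"z":0,"rx":0,"ry":0,"rz":0},{"x":0,"y":0,"z":0,"rx":0,"ry":0,"rz":0}]' 0
python3 -m crank '[{"x":0,"y":0,"z":4,"rx":0,"ry":0,"rz":0},{"x":0,"y":0,"z":15,"rx":0,"ry":0,"rz":0},{"x":0,"y":0,"z":40,"rx":0,"ry":0,"rz":0},{"x":0,"y":0,"z":70,"rx":0,"ry":0,"rz":0},{"x":0,"y":0,"z":100,"rx":0,"ry":0,"rz":0}]' 0
python3 -m crank '[{"x":0,"y":0,"z":25,"rx":0,"ry":0,"rz":0},{"x":0,"y":0,"z":50,"rx":0,"ry":0,"rz":0},{"x":0,"y":0,"z":65,"rx":0,"ry":0,"rz":0},{"x":0,"y":0,"z":72,"rx":0,"ry":0,"rz":0},{"x":0,"y":0,"z":72,"rx":0,"ry":0,"rz":0}]' 0
cat > li.py <<'E'
from h import *
o,im,P,q=held(.015,.032,.04); x,y,z=o['position']
m=np.median(q[:,2]); q=q[abs(q[:,2]-m)<.003]; A=np.c_[q[:,:2]-[x,y],np.ones(len(q))]
print('lid top rel',round(m-z,4),'plane',np.linalg.lstsq(A,q[:,2],rcond=None)[0].round(4),disc(q,0))
dk=(im.max(-1)<60)&(np.hypot(P[...,0]-x,P[...,1]-y)<.016)&(P[...,2]>z+m-z+.010)&(P[...,2]<m+.018); print('knob',disc(P[dk],0))
q=band(P,.656,-.014,.05,.095,.1015); print('collar',disc(q,0))
lev(o,[.6553,-.0147,.136])
E
python3 li.py
```

```text
clock: 41.75
position: [0.453, 0.0168, 0.0078]
eef_rot: [-180.0, -0.0, 159.9]
force: [-1.4, 0.0, 0.2]
finger_gap: 0.0854
clock: 42.25
position: [0.4533, 0.0168, 0.0088]
eef_rot: [180.0, 0.0, 159.9]
force: [-2.8, -0.4, 6.7]
finger_gap: 0.0626
clock: 42.55
position: [0.4535, 0.0168, 0.0089]
eef_rot: [180.0, 0.0, 159.9]
force: [-0.2, -0.0, -0.6]
finger_gap: 0.0621
clock: 43.05
position: [0.4531, 0.0169, 0.1105]
eef_rot: [180.0, 0.0, 159.9]
force: [0.6, 0.2, -0.9]
finger_gap: 0.0618
clock: 43.55
position: [0.4537, 0.0168, 0.1838]
eef_rot: [180.0, 0.1, 159.9]
force: [0.3, 0.1, -0.8]
finger_gap: 0.0624
t 43.55 p [0.4537 0.0168 0.1838] r [1.7997e+02 1.4000e-01 1.5991e+02] F [ 0.3  0.1 -0.8] gap 0.0624 q [ -8.   6. -20.  65.   0.  12.]
lid top rel 0.0214 plane [ 0.0033 -0.0009  0.2052] (14584, array([0.4533, 0.0168]), 0.0326, array([0.4502, 0.0173, 0.2052]), array([0.2043, 0.2052, 0.2061]))
knob (1005, array([0.4528, 0.0163]), 0.0074, array([0.4518, 0.0167, 0.2187]), array([0.2161, 0.219 , 0.22  ]))
collar None
level rx,ry [0.01 0.14]
go mm [201.6 -31.5 -47.8]
```

```bash
python3 -m crank '[{"x":12,"y":-2,"z":2,"rx":0,"ry":0.1,"rz":0},{"x":35,"y":-5,"z":4,"rx":0,"ry":0.1,"rz":0},{"x":62,"y":-10,"z":6,"rx":0,"ry":0.1,"rz":0},{"x":90,"y":-14,"z":6,"rx":0,"ry":0.1,"rz":0},{"x":112,"y":-18,"z":6,"rx":0,"ry":0.1,"rz":0}]' 0 | head -2
python3 -m crank '[{"x":20,"y":-3,"z":0,"rx":0,"ry":0,"rz":0},{"x":42,"y":-6,"z":0,"rx":0,"ry":0,"rz":0},{"x":62,"y":-9,"z":0,"rx":0,"ry":0,"rz":0},{"x":78,"y":-12,"z":0,"rx":0,"ry":0,"rz":0},{"x":86,"y":-13,"z":0,"rx":0,"ry":0,"rz":0}]' 0 | head -2
python3 -m crank '[{"x":0,"y":0,"z":0,"rx":0,"ry":0,"rz":0},{"x":0,"y":0,"z":0,"rx":0,"ry":0,"rz":0},{"x":0,"y":0,"z":0,"rx":0,"ry":0,"rz":0}]'|head -2
python3 li.py
```

```text
clock: 44.1
position: [0.5658, -0.0013, 0.1871]
clock: 44.6
position: [0.6521, -0.0145, 0.1849]
clock: 44.9
position: [0.6512, -0.0143, 0.1845]
t 44.9 p [ 0.6512 -0.0143  0.1845] r [-179.9    -0.4   159.89] F [0.4 0.1 0.1] gap 0.0623 q [-8. 28. 11. 73. -0. 12.]
lid top rel 0.0228 plane [-0.0035 -0.0008  0.2073] (14604, array([ 0.6516, -0.0153]), 0.0326, array([ 0.6485, -0.0139,  0.2073]), array([0.2064, 0.2073, 0.2083]))
knob (997, array([ 0.6527, -0.0153]), 0.0065, array([ 0.6503, -0.0145,  0.2209]), array([0.2184, 0.2211, 0.2221]))
collar (606, array([ 0.6523, -0.0134]), 0.0316, array([ 0.6362, -0.0073,  0.0984]), array([0.0958, 0.0986, 0.1002]))
level rx,ry [-0.05 -0.41]
go mm [  4.1  -0.4 -48.5]
```

```bash
python3 -m crank '[{"x":2,"y":0,"z":0,"rx":0,"ry":-0.2,"rz":0},{"x":4,"y":0,"z":0,"rx":0,"ry":-0.4,"rz":0},{"x":4,"y":0,"z":-6,"rx":0,"ry":-0.4,"rz":0},{"x":4,"y":0,"z":-13,"rx":0,"ry":-0.4,"rz":0},{"x":4,"y":0,"z":-18,"rx":0,"ry":-0.4,"rz":0}]' 0 | head -2
python3 -m crank '[{"x":0,"y":0,"z":0,"rx":0,"ry":0,"rz":0},{"x":0,"y":0,"z":0,"rx":0,"ry":0,"rz":0}]' |tail -4
python3 li.py
```

```text
clock: 45.45
position: [0.6549, -0.0143, 0.1658]
position: [0.6545, -0.0142, 0.1651]
eef_rot: [180.0, -0.1, 159.9]
force: [0.3, 1.1, -1.7]
finger_gap: 0.0624
t 45.65 p [ 0.6545 -0.0142  0.1651] r [ 1.7998e+02 -1.2000e-01  1.5990e+02] F [ 0.3  1.1 -1.7] gap 0.0624 q [-8. 28.  9. 71.  0. 12.]
lid top rel 0.0228 plane [1.70e-03 1.00e-04 1.88e-01] (14601, array([ 0.6547, -0.0151]), 0.0323, array([ 0.6519, -0.0138,  0.188 ]), array([0.1871, 0.188 , 0.1889]))
knob (1001, array([ 0.6547, -0.0153]), 0.0073, array([ 0.6535, -0.0145,  0.2015]), array([0.1989, 0.2018, 0.2027]))
collar (713, array([ 0.6517, -0.0132]), 0.0317, array([ 0.6359, -0.0073,  0.0984]), array([0.0958, 0.0986, 0.1001]))
level rx,ry [-0.06 -0.1 ]
go mm [  0.8  -0.5 -29.1]
```

```bash
python3 -m crank '[{"x":0.7,"y":0.2,"z":-4,"rx":0,"ry":-0.1,"rz":0},{"x":0.7,"y":0.2,"z":-11,"rx":0,"ry":-0.1,"rz":0},{"x":0.7,"y":0.2,"z":-19,"rx":0,"ry":-0.1,"rz":0},{"x":0.7,"y":0.2,"z":-25,"rx":0,"ry":-0.1,"rz":0},{"x":0.7,"y":0.2,"z":-28,"rx":0,"ry":-0.1,"rz":0}]' 0
python3 -m crank '[{"x":0,"y":0,"z":0,"rx":0,"ry":0,"rz":0},{"x":0,"y":0,"z":0,"rx":0,"ry":0,"rz":0}]'
python3 -m crank '[{"x":0,"y":0,"z":-0.5,"rx":0,"ry":0,"rz":0},{"x":0,"y":0,"z":-1,"rx":0,"ry":0,"rz":0},{"x":0,"y":0,"z":-1,"rx":0,"ry":0,"rz":0}]' 0
```

```text
clock: 46.2
position: [0.6548, -0.014, 0.1362]
eef_rot: [180.0, -0.1, 159.9]
force: [-0.3, -0.2, -0.6]
finger_gap: 0.0623
clock: 46.4
position: [0.6547, -0.0139, 0.136]
eef_rot: [180.0, -0.1, 159.9]
force: [-0.5, 0.1, -0.7]
finger_gap: 0.0621
clock: 46.7
position: [0.6548, -0.014, 0.1352]
eef_rot: [180.0, -0.1, 159.9]
force: [-0.1, -0.7, -1.1]
finger_gap: 0.0624
```

```bash
for i in 1 2 3; do python3 -m crank '[{"x":0,"y":0,"z":-0.4,"rx":0,"ry":0,"rz":0},{"x":0,"y":0,"z":-0.7,"rx":0,"ry":0,"rz":0},{"x":0,"y":0,"z":-0.7,"rx":0,"ry":0,"rz":0}]' 0|grep -E 'pos|force'; done
```

```text
position: [0.6548, -0.014, 0.1345]
force: [0.1, -0.8, -0.6]
position: [0.6547, -0.0139, 0.1337]
force: [-0.0, 0.1, -0.8]
position: [0.6548, -0.014, 0.133]
force: [-0.9, -0.3, -1.0]
```

```bash
for i in 1 2; do python3 -m crank '[{"x":0,"y":0,"z":-0.3,"rx":0,"ry":0,"rz":0},{"x":0,"y":0,"z":-0.6,"rx":0,"ry":0,"rz":0},{"x":0,"y":0,"z":-0.6,"rx":0,"ry":0,"rz":0}]' 0|grep -E 'pos|force'; done
```

```text
position: [0.6548, -0.014, 0.1329]
force: [-1.7, 0.2, 2.0]
position: [0.6549, -0.014, 0.1329]
force: [-1.5, 0.3, 4.4]
```

Contact came at .1329 against .133 predicted. I'll release and rise.

```bash
python3 -m crank '[{"x":0,"y":0,"z":0,"rx":0,"ry":0,"rz":0},{"x":0,"y":0,"z":0,"rx":0,"ry":0,"rz":0},{"x":0,"y":0,"z":0,"rx":0,"ry":0,"rz":0},{"x":0,"y":0,"z":0,"rx":0,"ry":0,"rz":0},{"x":0,"y":0,"z":0,"rx":0,"ry":0,"rz":0}]' 1
python3 -m crank '[{"x":0,"y":0,"z":4,"rx":0,"ry":0,"rz":0},{"x":0,"y":0,"z":15,"rx":0,"ry":0,"rz":0},{"x":0,"y":0,"z":35,"rx":0,"ry":0,"rz":0},{"x":0,"y":0,"z":60,"rx":0,"ry":0,"rz":0},{"x":0,"y":0,"z":85,"rx":0,"ry":0,"rz":0}]' | head -2
python3 -m crank '[{"x":0,"y":0,"z":0,"rx":0,"ry":0,"rz":0},{"x":0,"y":0,"z":0,"rx":0,"ry":0,"rz":0},{"x":0,"y":0,"z":0,"rx":0,"ry":0,"rz":0},{"x":0,"y":0,"z":0,"rx":0,"ry":0,"rz":0},{"x":0,"y":0,"z":0,"rx":0,"ry":0,"rz":0}]' 1 |head -2
python3 - <<'E'
from h import *
for n in ('wrist','scene'):
    im,d=robot.get_image(n); P=cloud(cam(n),d); save('f_'+n,im)
    for k,a in dict(lidtop=(.04,.151,.16),knob=(.03,.164,.174),flange=(.06,.0815,.087),plate=(.09,.010,.016)).items():
        q=band(P,.656,-.014,*a); print(n,k,disc(q,0))
        if k=='lidtop': A=np.c_[q[:,:2]-[.656,-.014],np.ones(len(q))]; print(' plane',np.linalg.lstsq(A,q[:,2],rcond=None)[0].round(4))
im,d=robot.get_image('top')
for l in ('brush','rest'): r=robot.mark_of('top',l)[0]; print(l,at_z(cam('top'),[np.array(r['point'])*[512,384]],0).round(3))
st()
cv2.imwrite('pics/fz.png',cv2.resize(cv2.imread('pics/f_scene.png')[110:260,180:330],None,fx=4,fy=4))
E
```

```text
clock: 48.7
position: [0.6549, -0.014, 0.1326]
eef_rot: [180.0, -0.0, 159.9]
force: [0.5, -0.2, -0.9]
finger_gap: 0.0855
clock: 49.2
position: [0.6549, -0.014, 0.2194]
clock: 49.7
position: [0.6543, -0.014, 0.2182]
wrist lidtop (6417, array([ 0.6551, -0.0149]), 0.0318, array([ 0.6534, -0.0143,  0.1556]), array([0.1545, 0.1556, 0.1567]))
 plane [-0.001   0.0008  0.1556]
wrist knob (387, array([ 0.6549, -0.0149]), 0.0069, array([ 0.6542, -0.0145,  0.1689]), array([0.1657, 0.1692, 0.1704]))
wrist flange (2277, array([ 0.6561, -0.015 ]), 0.0441, array([ 0.6345, -0.0067,  0.0847]), array([0.0835, 0.0847, 0.0859]))
wrist plate (3005, array([ 0.6559, -0.0148]), 0.075, array([ 0.6323, -0.0047,  0.0129]), array([0.0104, 0.0129, 0.0152]))
scene lidtop (324, array([ 0.6561, -0.0136]), 0.0337, array([ 0.6611, -0.0131,  0.1546]), array([0.1523, 0.1547, 0.1561]))
 plane [-0.018  -0.0025  0.1547]
scene knob (28, array([ 0.6557, -0.0138]), 0.0074, array([ 0.6571, -0.0133,  0.1673]), array([0.1646, 0.1677, 0.1691]))
scene flange (282, array([ 0.6569, -0.0134]), 0.0443, array([ 0.674 , -0.0128,  0.0838]), array([0.0821, 0.0838, 0.0855]))
scene plate (364, array([ 0.6558, -0.0138]), 0.0755, array([ 0.6647, -0.0135,  0.0125]), array([0.0103, 0.0125, 0.015 ]))
brush [[ 0.534 -0.442  0.   ]]
rest [[0.494 0.413 0.   ]]
t 49.95 p [ 0.6548 -0.014   0.2191] r [ 1.7995e+02 -4.0000e-02  1.5989e+02] F [-0.4 -0.6 -0.7] gap 0.0851 q [-8. 27. 15. 78.  0. 12.]
```

View pics/fz.png

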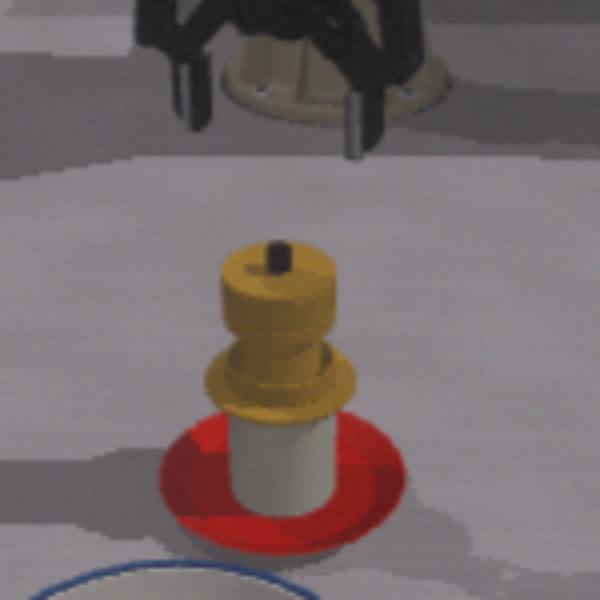

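The crop shows the complete stack, upright and clear of the gripper. The lid top is at .155 and its knob at .169, as they should be when seated. I'll hand in.

```bash
python3 -c "
from h import *
print(robot.sign_off())"
```

```text
the job is handed in; nothing more can be done
None
```

The drip coffee filter is assembled on the red plate and handed in at about 50 s of the 144 s allowed. I placed cup, saucer, chamber, press and lid in that order. Each was lowered to light contact (under about 6 N) and released, and I checked it in the camera images before starting the next.

- **Seating:** The wrist camera's last heights match a fully seated stack to about 1 mm. It put the flange top at 84.7 mm (84 expected), the lid top at 155.6 mm (155) and the lid knob at 169 mm (169). The press knob top, measured before the lid went on, was at 148 mm (148).
- **Position:** In the wrist images every piece was on the plate's axis to within about 1 mm, and the lid was level.
- **Surroundings:** The plate stayed where it was to within about 1 mm. The brush and the chopstick rest read the same as at the start, to about 2 mm. The gripper was open and about 6 cm above the lid at hand-in.

**Disagreements:**
- The scene camera read about 1–2 mm differently from the wrist camera in position and height, about what the calibration allows.
- The scene camera's flatness fit of the lid top leaned about 1°, while the wrist camera showed it level. I put this down to noise, because the scene camera's view was oblique.
- The first move call was refused because its rows were incomplete. The arm did not move.

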